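# Make up two microphone repair kits

### The arm

A 7-joint arm with a two-finger parallel gripper is mounted at the origin on a cart in front of the work surface, level with it; the furniture and walls round the work are solid. World frame = base frame: x ahead of the robot, y to its left, z up, the work surface at z = 0. Lengths are in m, angles in rad, forces in N, time in s.
With the tool pointing down it reaches from about 0.4 to 0.85 m from the base axis. Payload 10.4 kg.
Tool frame: the origin (TCP) lies where the fingers leave the gripper's body, on its centre line; the fingertips stand 73 mm ahead of it and the grasp point (between the pads) lies 54 mm ahead of it; z points along the fingers, y is the direction in which the jaws open and shut (so a half turn about z gives the same grasp; the last joint's range is limited). The gripper opens to 85 mm and grips with 20 to 120 N. Pads are 22 mm wide; open, the fingers measure 114 mm over their backs; the gripper's body (76 mm by 85 mm) begins 54 mm behind the grasp point. The pads swing forward as they close: fully open they stand 13 mm farther back than shut.
Start: joints at [-1.28, 0.332, -0.065, 1.46, 0.022, 1.35, -0.088], TCP at [0.193, 0.594, 0.304] pointing down, gripper open.
Joint ranges: [-2.6, 2.6], [-0.5, 2.12], [-1.47, 1.34], [0.16, 2.42], [-1.27, 4.41], [0.06, 2.06], [-2.6, 2.6]. Speed limits (rad/s): [2.22, 2.22, 2.79, 2.79, 3.14, 3.14, 3.14].

### API

Orientations are given as a unit quaternion [x, y, z, w].
In Python, from workcell import get_obs, camera, camera_model, hand_in gives the robot as it stands.
- The arm moves only by the shell command python3 -m crank 'ROWS' [FORCE]. ROWS is text: rows parted by semicolons, each of 7 numbers parted by spaces: the shift along the tool's x, y, z in units of 40 mm (1.0 is 40 mm), then the turn, a rotation vector about the tool's x, y, z in units of 8 degrees (1.0 is 8 degrees), then the finger opening in mm, from 0 to 85.4. In form: x y z ax ay az jaw; .... A call has exactly 10 rows; each row shifts and turns the pose as measured when the row begins, along the tool's axes as they then stand; what a row does not reach is not made up. A row lasts 1/10 s, in which the tool goes at most 50 mm and 8.59 degrees, less where a joint would pass 70% of its speed; a pose out of reach is approached as far as the arm can. A call is refused whole if a number of a shift passes 1 or a number of a turn 1, either way. A call with a gripper value outside its range is refused whole. The fingers move at their own pace and stop on an object; FORCE is the grip in N (left out, the last holds). Time passes only in rows, so rows that do not move let the fingers close, or fill a call up. It gives the time, the measured TCP pose, the force and the opening at its end, in the units of the state.
- get_obs(): the state, without advancing time (a new reading comes with each control period).
- camera(name): name is "side" or "top" or "wrist"; returns (picture, depth): 480x640x3 uint8, red, green, blue; 480x640 float32, m along the optical axis (not along the pixel's ray), 0 where there is no reading.
- camera_model(name): a dict with "fx", "fy", "cx", "cy" (pixels), "position" and "rotation" of the camera in the world; the wrist camera has in their place "hand_eye" (4x4, takes a point from camera to tool coordinates, whose origin is the TCP and whose axes are the flange's). Camera axes: x right, y up, looking along -z (the intrinsics and any distortion apply to the point x, -y, -z); pixel columns grow to the right and rows downward; lengths in m; the calibration is good to about 2 mm. A picture is of the moment at which its call begins: read the wrist's pose just before it. camera_model takes no time and is no camera call.
- hand_in(): hands the job in, once; it reports no verdict.
The state is a dict: "clock": time; "joint_pos": joint angles; "joint_velocities": joint speeds; "tau": joint torques, N m; "position": TCP position; "ee_rot": TCP orientation; "ft_force": force on the tool from outside, world axes, zero at the start; "torque": the same for the moment, N m; "grip_width": opening from 0.0 (shut) to 1.0 (fully open).
Only numpy, scipy, OpenCV 4.12 (cv2) and the standard library are available. Lean on these libraries where they do the work, as an engineer would, in place of code of your own. Each camera call takes 0.05 s, during which the arm holds its last target.

### The job

Make up the two kits in the grey trays from the stock on the bench: in the two-pocket tray the black bottle-shaped housing goes in the larger pocket, at the wire-handle end, and one capsule carrier in the smaller pocket; in the three-pocket tray the white jar goes in the pocket at the wire-handle end, the other capsule carrier in the middle pocket and the slim black sleeve with the brown band in the pocket at the far end. Set each thing down in the middle of its pocket, flat on the tray floor and the same way up as it stood in the stock. The dome-topped microphone head is not wanted: leave it where it stands.

Things in the scene. Friction and masses are not known exactly. Their poses are not given: they have to be found in the camera images.
- tray_two: two-pocket kit tray, grey plastic, 157 mm long (x) and 96 mm wide (y). Floor 3 mm thick; rim and ribs 9 mm high, 3 mm thick; pockets 90 mm wide (y). Origin: underside centre without handle; x along the tray, away from the wire handle (22 mm long, 8 mm high, at the -x end); z up. Fixed. Pocket centres, y = 0: larger (82 mm long, handle end) x = -34.5 mm; smaller (66 mm long) x = +42.5 mm.
- tray_three: three-pocket kit tray, grey plastic, 210 mm long (x) and 96 mm wide (y). Floor 3 mm thick; rim and ribs 9 mm high, 3 mm thick; pockets 90 mm wide (y). Origin: underside centre without handle; x along the tray, away from the wire handle (22 mm long, 8 mm high, at the -x end); z up. Fixed. Pockets 66 mm long, centres at y = 0, x = -69 mm (handle end), 0 (middle), +69 mm (far end).
- bell_mid (a point): black turned microphone housing shaped like a short bottle, standing: round body 55 mm across up to about 65 mm, then a shoulder and a neck 20 mm across, 91 mm high in all. The point is on its axis, 45.5 mm above its underside; z up. 140 g
- sleeve_mid (a point): slim straight round microphone sleeve, black with a brown band at the top, standing: 36 mm across, 104 mm high, closed (solid). The point is on its axis, 52 mm above its underside; z up. Grasp it in its upper half so that the gripper's body clears its top. 110 g
- jar_mid (a point): milk-white square jar with a round steel lid, standing: 40 x 40 mm, body straight up to about 45 mm, 75 mm high in all. The point is on its axis, 37.5 mm above its underside; x and y are square to its sides, z up. 120 g
- capsule_a_mid (a point): one of two identical capsule carriers: black drum with a light band and a domed grey end, lying on its side (does not roll), 39 mm across, 44 mm long, 60 g. Point: its middle, 19.5 mm above its underside; y along the drum towards the dome, z up. Grasp across the drum, jaws closing along its x (39 mm wide)
- capsule_b_mid (a point): one of two identical capsule carriers: black drum with a light band and a domed grey end, lying on its side (does not roll), 39 mm across, 44 mm long, 60 g. Point: its middle, 19.5 mm above its underside; y along the drum towards the dome, z up. Grasp across the drum, jaws closing along its x (39 mm wide)
- dome_head_mid (a point): black dome-topped microphone head, standing among the stock, 62 mm across and 95 mm high: not part of either kit, to be left where it is. The point is on its axis, 47.5 mm above its underside. 190 g
Mind the look-alikes: they are no part of the job. Leave any blue or yellow look-alike of the part that bears bell_mid alone.

How it is judged:
At the end, for the whole second after the job is handed in: Each of the five things is in its pocket named in the goal, within 15 mm of the pocket centre along and across the tray, on the floor (height within 4 mm), upright within 0.1 rad, released and at rest; the dome-topped head is upright within 20 mm of its start (x of bell_mid in the frame of tray_two between -0.0495 and -0.0195 m and y of bell_mid in the frame of tray_two between -0.015 and 0.015 m and z of bell_mid in the frame of tray_two between 0.0445 and 0.0525 m and angle between each of bell_mid, jar_mid, sleeve_mid, dome_head_mid's own z axis and vertical below 0.1 rad and x of jar_mid in the frame of tray_three between -0.084 and -0.054 m and y of jar_mid in the frame of tray_three between -0.015 and 0.015 m and z of jar_mid in the frame of tray_three between 0.0365 and 0.0445 m and x of sleeve_mid in the frame of tray_three between 0.054 and 0.084 m and y of sleeve_mid in the frame of tray_three between -0.015 and 0.015 m and z of sleeve_mid in the frame of tray_three between 0.051 and 0.059 m and (((x of capsule_a_mid in the frame of tray_two between 0.0275 and 0.0575 m and y of capsule_a_mid in the frame of tray_two between -0.015 and 0.015 m and z of capsule_a_mid in the frame of tray_two between 0.0185 and 0.0265 m and angle between capsule_a_mid's own z axis and vertical below 0.1 rad) and (x of capsule_b_mid in the frame of tray_three between -0.015 and 0.015 m and y of capsule_b_mid in the frame of tray_three between -0.015 and 0.015 m and z of capsule_b_mid in the frame of tray_three between 0.0185 and 0.0265 m and angle between capsule_b_mid's own z axis and vertical below 0.1 rad)) or ((x of capsule_b_mid in the frame of tray_two between 0.0275 and 0.0575 m and y of capsule_b_mid in the frame of tray_two between -0.015 and 0.015 m and z of capsule_b_mid in the frame of tray_two between 0.0185 and 0.0265 m and angle between capsule_b_mid's own z axis and vertical below 0.1 rad) and (x of capsule_a_mid in the frame of tray_three between -0.015 and 0.015 m and y of capsule_a_mid in the frame of tray_three between -0.015 and 0.015 m and z of capsule_a_mid in the frame of tray_three between 0.0185 and 0.0265 m and angle between capsule_a_mid's own z axis and vertical below 0.1 rad))) and linear speed of each of bell, sleeve, jar, capsule_a, capsule_b below 0.02 m/s and distance of dome_head_mid from where it was at the start of the episode below 0.02 m); the robot touches nothing.
It fails at once if the dome-topped head is pushed more than 30 mm or tipped (distance of dome_head_mid from where it was at the start of the episode above 0.03 m or angle between dome_head_mid's own z axis and vertical above 0.4 rad).
It also fails if it takes over 139 s, if anything falls off the work surface, if the arm or the gripper's body presses on something with over 40 N, if the wrist force passes 120 N, or if a joint passes its speed limit or range.

## Working session

There is one attempt and no reset: what is moved stays moved. The work goes in short steps, Python scripts to look and compute and a shell command to move; the robot and the scene stay as the last step left them, time stands still between calls to the robot, and variables do not carry over. Pictures are saved under pics/ and viewed, and the job is handed in when it is done.

```bash
mkdir -p pics; ls
python3 - <<'E'
from workcell import *
import cv2,numpy as np
o=get_obs();print(o)
for n in("top","side","wrist"):
    p,d=camera(n);cv2.imwrite(f"pics/{n}0.png",p[:,:,::-1]);np.save(f"pics/{n}0.npy",d);print(n,camera_model(n))
E
```

```text
pics
{'clock': 0.0, 'joint_pos': array([-1.2796394 ,  0.3329142 , -0.06471355,  1.46095773,  0.02160158,
        1.34990997, -0.08852845]), 'joint_velocities': array([-0.00036542,  0.00046893,  0.00035858, -0.00070672, -0.00062698,
        0.00034618,  0.0005044 ]), 'tau': array([-2.20717761e-04, -6.25449586e+01,  4.89910331e-02, -3.91602302e+01,
        1.61222764e-02,  1.00458812e-02, -1.65946079e-05]), 'position': array([0.19280422, 0.59422367, 0.30308163]), 'ee_rot': array([ 1.56232745e-01,  9.87719987e-01, -7.42070084e-04, -8.36452334e-05]), 'ft_force': array([0.17974531, 0.31461156, 0.29408188]), 'torque': array([ 0.04326211, -0.02004353,  0.00750782]), 'grip_width': 1.000223635107099}
top {'fx': 434.6169987284478, 'fy': 434.6169987284478, 'cx': 321.14675233365165, 'cy': 235.39876073653022, 'position': array([0.38235777, 0.05819585, 0.92547343]), 'rotation': array([ 0.06731384, -0.06852272, -0.69673709,  0.71086631])}
side {'fx': 618.7044813725834, 'fy': 618.7044813725834, 'cx': 329.0073068112519, 'cy': 240.9391507500686, 'position': array([ 0.0230661 , -0.9219498 ,  0.96642159]), 'rotation': array([ 0.41485645, -0.10732262, -0.24523797,  0.86961734])}
wrist {'fx': 389.93787362949195, 'fy': 389.93787362949195, 'cx': 317.4882556192312, 'cy': 232.5420496063484, 'hand_eye': array([[-9.44132376e-04,  9.54868283e-01,  2.97028065e-01,
         7.52745435e-02],
       [ 9.99998632e-01,  4.98116276e-04,  1.57727739e-03,
        -1.51971177e-04],
       [ 1.35813764e-03,  2.97029147e-01, -9.54867447e-01,
        -6.92592988e-02],
       [ 0.00000000e+00,  0.00000000e+00,  0.00000000e+00,
         1.00000000e+00]])}
```

View pics/top0.png

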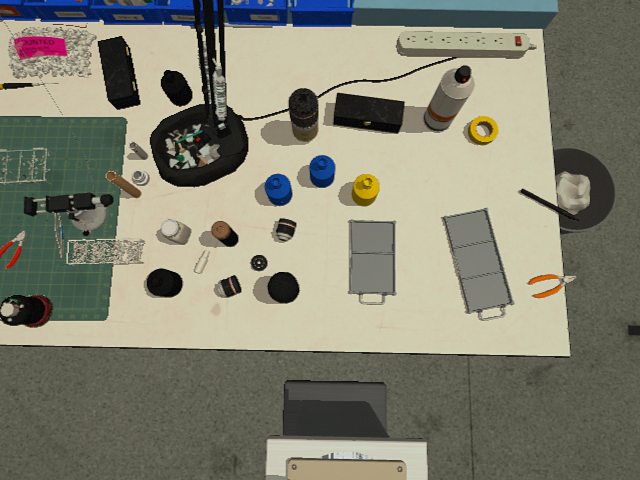

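View pics/side0.png

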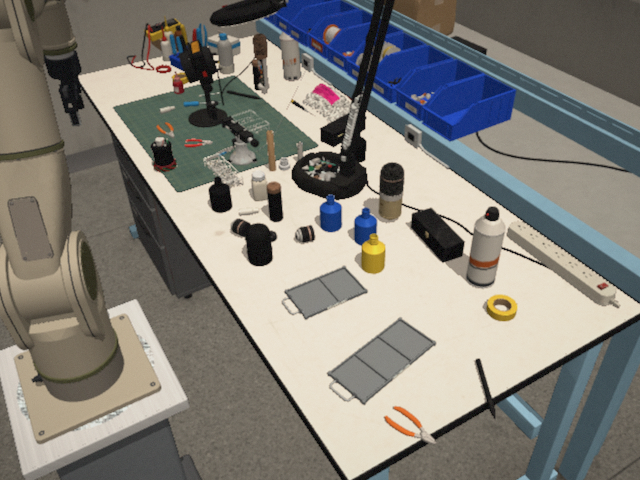

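View pics/wrist0.png

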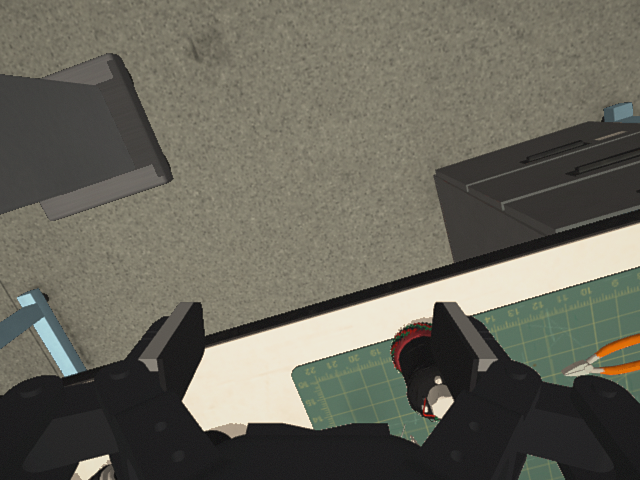

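```bash
cat > h.py <<'E'
import numpy as np,cv2
from workcell import *
from scipy.spatial.transform import Rotation as R
def cloud(n,d=None,pose=None):
    m=camera_model(n)
    v,u=np.mgrid[0:480,0:640]
    p=np.stack([(u-m['cx'])/m['fx']*d,-(v-m['cy'])/m['fy']*d,-d],-1)
    if n=='wrist':
        H=m['hand_eye'];p=p@H[:3,:3].T+H[:3,3]
        return p@R.from_quat(pose[1]).as_matrix().T+pose[0]
    return p@R.from_quat(m['rotation']).as_matrix().T+m['position']
E
python3 - <<'E'
from h import *
for n in('top','side'):
    d=np.load(f'pics/{n}0.npy');P=cloud(n,d);np.save(f'pics/{n}P.npy',P)
    print(n)
    pts={'top':[(163,282),(283,288),(174,232),(224,233),(229,286),(285,230),(259,262),(176,87),(303,100),(372,250),(475,250),(140,260),(330,270)],
    'side':[(220,185),(259,235),(259,185),(274,188),(305,234),(240,227),(325,290),(380,360)]}[n]
    for u,v in pts: print(u,v,P[v,u].round(3))
a=cv2.imread('pics/top0.png')[190:320,130:330];cv2.imwrite('pics/c1.png',cv2.resize(a,None,fx=4,fy=4,interpolation=2)[:600])
a=cv2.imread('pics/side0.png')[160:280,190:350];cv2.imwrite('pics/c2.png',cv2.resize(a,None,fx=5,fy=5,interpolation=2))
E
```

```text
top
163 282 [0.449 0.366 0.071]
283 288 [0.441 0.129 0.095]
174 232 [0.55  0.353 0.072]
224 233 [0.543 0.246 0.104]
229 286 [0.446 0.243 0.042]
285 230 [0.565 0.134 0.039]
259 262 [0.5   0.189 0.012]
176 87 [0.87  0.378 0.065]
303 100 [0.795 0.098 0.158]
372 250 [ 0.532 -0.052  0.003]
475 250 [ 0.536 -0.272  0.006]
140 260 [0.501 0.444 0.003]
330 270 [ 0.488  0.038 -0.   ]
side
220 185 [0.452 0.364 0.076]
259 235 [0.44  0.109 0.089]
259 185 [0.551 0.343 0.052]
274 188 [0.547 0.24  0.103]
305 234 [0.565 0.123 0.029]
240 227 [0.441 0.229 0.032]
325 290 [ 0.519 -0.048  0.004]
380 360 [ 0.51  -0.278  0.003]
```

View pics/c1.png

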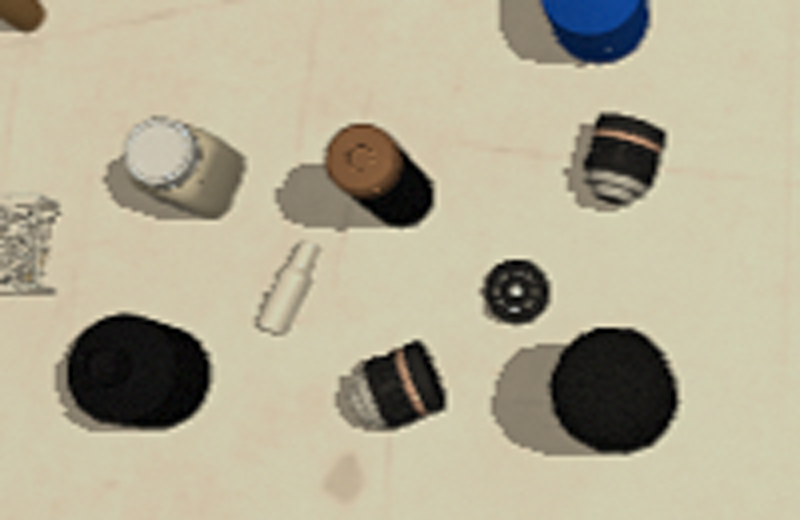

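View pics/c2.png

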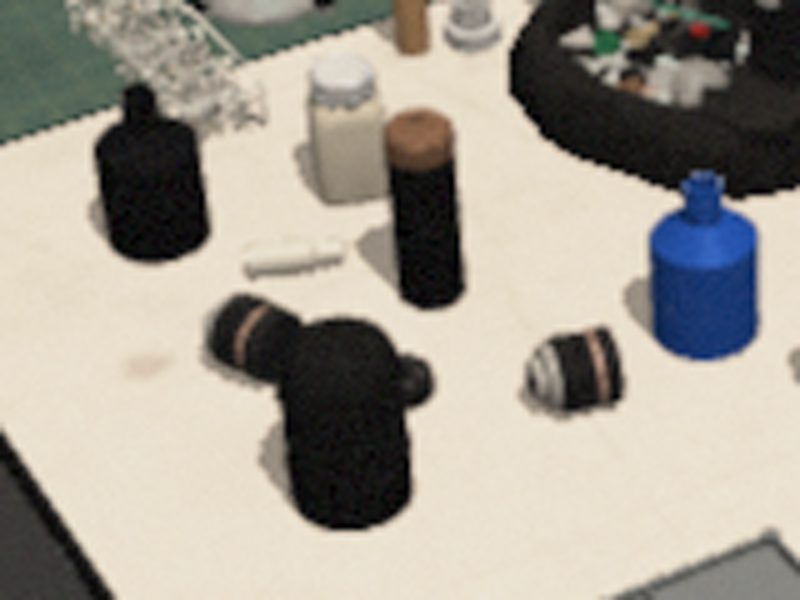

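```bash
cat > m.py <<'E'
from h import *
from scipy.optimize import least_squares
T=np.load('pics/topP.npy').reshape(-1,3);S=np.load('pics/sideP.npy').reshape(-1,3)
def sel(P,c,r,z0,z1):
    return P[(np.hypot(P[:,0]-c[0],P[:,1]-c[1])<r)&(P[:,2]>z0)&(P[:,2]<z1)]
def circ(P,r):
    # fit centre with known radius, visible side
    f=lambda c:np.hypot(P[:,0]-c[0],P[:,1]-c[1])-r
    c0=P[:,:2].mean(0);s=least_squares(f,c0,loss='soft_l1',f_scale=.002)
    return s.x.round(4),np.abs(f(s.x)).mean().round(4),len(P)
for n,c,r,z0,z1 in [('bell',(.447,.355),.0275,.012,.055),('sleeve',(.54,.24),.018,.012,.095),('dome',(.44,.125),.031,.01,.05)]:
    for P in(T,S): print(n,*circ(sel(P,c,.05,z0,z1),r))
for P,nm in((T,'T'),(S,'S')):
    for n,c,z0,z1 in[('belltop',(.447,.36),.083,.1),('sleevetop',(.545,.24),.1,.11),('jarlid',(.55,.35),.069,.08),('dometop',(.44,.125),.085,.1)]:
        q=sel(P,c,.05,z0,z1);(x,y),r=cv2.minEnclosingCircle(q[:,:2].astype(np.float32));print(nm,n,q.mean(0).round(4),round(x,4),round(y,4),round(r,4),len(q))
    q=sel(P,(.55,.35),.045,.008,.043);rr=cv2.minAreaRect(q[:,:2].astype(np.float32));print('jar',rr,len(q))
    for n,c in(('capNear',(.446,.24)),('capFar',(.565,.13))):
        q=sel(P,c,.04,.01,.05);rr=cv2.minAreaRect(q[:,:2].astype(np.float32));print(nm,n,rr,q[:,2].max().round(4),q.mean(0).round(4))
    for n,b in(('two',(.40,.66,-.14,.02)),('three',(.36,.68,-.40,-.16))):
        q=P[(P[:,0]>b[0])&(P[:,0]<b[1])&(P[:,1]>b[2])&(P[:,1]<b[3])&(P[:,2]>.0065)&(P[:,2]<.014)]
        print(nm,n,cv2.minAreaRect(q[:,:2].astype(np.float32)),len(q),q.mean(0).round(4),np.percentile(P[(P[:,0]>.48)&(P[:,0]<.54)&(P[:,1]>-.08)&(P[:,1]<-.03)][:,2],[5,50,95]))
E
python3 m.py
```

```text
bell [0.4511 0.3766] 0.0018 190
bell [0.453  0.3777] 0.0022 286
sleeve [0.5515 0.2547] 0.0006 184
sleeve [0.5539 0.2561] 0.0018 367
dome [0.4463 0.1333] 0.0004 36
dome [0.448 0.135] 0.0017 329
T belltop [0.4503 0.3756 0.0884] 0.4508 0.376 0.0099 55
T sleevetop [0.5503 0.2534 0.1035] 0.5509 0.254 0.0178 254
T jarlid [0.5578 0.3613 0.0741] 0.5586 0.3618 0.0177 244
T dometop [0.4447 0.1311 0.0917] 0.4453 0.1315 0.0271 582
jar ((0.5481859445571899, 0.35391080379486084), (0.022805558517575264, 0.047511279582977295), 36.74688720703125) 126
T capNear ((0.4456944763660431, 0.24776902794837952), (0.03813982382416725, 0.04340342804789543), 24.687198638916016) 0.0421 [0.4455 0.244  0.0331]
T capFar ((0.5682646036148071, 0.13434730470180511), (0.03770799934864044, 0.043574582785367966), 75.3597412109375) 0.0419 [0.568  0.133  0.0328]
T two ((0.5318455696105957, -0.05244899541139603), (0.11421479284763336, 0.22846056520938873), 84.25553131103516) 598 [ 0.515  -0.0516  0.0088] [0.00042337 0.00328055 0.00770641]
T three ((0.5296614170074463, -0.3252328634262085), (0.25889745354652405, 0.19998690485
[... 397 characters left out ...]
1302977204323), 33.203243255615234) 161
S capNear ((0.44585782289505005, 0.24606207013130188), (0.03738168627023697, 0.04738069325685501), 24.869436264038086) 0.0426 [0.4444 0.2378 0.0295]
S capFar ((0.5699257850646973, 0.13156858086585999), (0.03600217401981354, 0.044932492077350616), 59.336021423339844) 0.0412 [0.5679 0.1259 0.0287]
S two ((0.5385879278182983, -0.05415736138820648), (0.10496964305639267, 0.24124939739704132), 87.77019500732422) 451 [ 0.5222 -0.0549  0.0087] [-0.76427145  0.0015462   0.00710618]
S three ((0.5352684855461121, -0.291576623916626), (0.2900715470314026, 0.21611055731773376), 0.3362481892108917) 714 [ 0.5115 -0.2931  0.0086] [-0.76427145  0.0015462   0.00710618]
```

```bash
cat > m2.py <<'E'
from h import *
from scipy.optimize import least_squares
im=cv2.imread('pics/top0.png');P=np.load('pics/topP.npy')
g=im.astype(int);mask=((g.max(2)-g.min(2)<25)&(g.max(2)<165)&(g.max(2)>70)).astype(np.uint8)
for n,(x0,x1,y0,y1) in dict(two=(340,405,210,310),three=(435,520,200,325)).items():
    mm=np.zeros_like(mask);mm[y0:y1,x0:x1]=mask[y0:y1,x0:x1]
    mm=cv2.morphologyEx(mm,cv2.MORPH_CLOSE,np.ones((3,3),np.uint8))
    mm=cv2.morphologyEx(mm,cv2.MORPH_OPEN,np.ones((13,13),np.uint8))
    q=P[mm>0][:,:2].astype(np.float32);r=cv2.minAreaRect(q);print(n,r,cv2.boxPoints(r).round(3).tolist(),np.median(P[mm>0][:,2]))
    cv2.imwrite(f'pics/m{n}.png',mm*255)
T=P.reshape(-1,3);S=np.load('pics/sideP.npy').reshape(-1,3)
for A in(T,S):
    q=A[(np.hypot(A[:,0]-.555,A[:,1]-.357)<.04)&(A[:,2]>.01)&(A[:,2]<.042)]
    def f(v):
        c,s=np.cos(v[2]),np.sin(v[2]);a=np.abs((q[:,0]-v[0])*c+(q[:,1]-v[1])*s);b=np.abs(-(q[:,0]-v[0])*s+(q[:,1]-v[1])*c)
        return np.maximum(a,b)-.02
    best=min((least_squares(f,[.5585,.3615,t],loss='soft_l1',f_scale=.002) for t in np.radians([-40,-20,0,20,40])),key=lambda s:s.cost)
    print('jar',best.x[:2].round(4),np.degrees(best.x[2]).round(1),best.cost,np.abs(best.fun).mean())
SP=np.load('pics/sideP.npy')
for u,v in[(250,12),(225,17),(280,5),(380,20),(370,70),(345,170),(347,120)]:print('lamp',SP[v,u].round(3))
for u,v in[(278,185),(322,167),(366,184),(217,90),(205,40),(220,5),(195,5)]:print('top',u,v,P[v,u].round(3))
E
python3 m2.py
```

```text
two ((0.48358917236328125, -0.040135711431503296), (0.13296633958816528, 0.24897290766239166), 73.93737030029297) [[0.34599998593330383, -0.07000000029802322], [0.5849999785423279, -0.1379999965429306], [0.621999979019165, -0.010999999940395355], [0.38199999928474426, 0.057999998331069946]] 0.003539661936945271
three ((0.48758453130722046, -0.1274585872888565), (0.21472720801830292, 0.4044884145259857), 10.934791564941406) [[0.3440000116825104, 0.050999999046325684], [0.42100000381469727, -0.34599998593330383], [0.6309999823570251, -0.3059999942779541], [0.5550000071525574, 0.09099999815225601]] 0.0036083344466897316
jar [0.5589 0.3622] 71.9 4.209094327360183e-05 0.0007101039223891376
jar [0.5616 0.3632] -8.1 0.0003715004242260743 0.002337266171141224
lamp [0.755 0.76  0.346]
lamp [0.696 0.812 0.328]
lamp [0.836 0.726 0.36 ]
lamp [0.839 0.225 0.464]
lamp [0.805 0.211 0.358]
lamp [0.763 0.254 0.073]
lamp [0.786 0.281 0.202]
top 278 185 [0.646 0.147 0.092]
top 322 167 [0.687 0.059 0.086]
top 366 184 [ 0.655 -0.031  0.079]
top 217 90 [0.768 0.243 0.238]
top 205 40 [1.029 0.343 0.   ]
top 220 5 [0.806 0.204 0.397]
top 195 5 [0.818 0.244 0.381]
```

```bash
sed -i 's/mm=np.zeros_like(mask);/mm=np.zeros_like(mask);ok=(P[:,:,2]<.02);/; s/q=P\[mm>0\]\[:,:2\]/q=P[(mm>0)\&ok][:,:2]/' m2.py; python3 m2.py|grep -E 'two|three'
python3 - <<'E'
import cv2
a=cv2.imread('pics/top0.png')[200:325,335:535];cv2.imwrite('pics/c3.png',cv2.resize(a,None,fx=4,fy=4,interpolation=0))
E
```

```text
two ((0.5186939835548401, -0.05084560438990593), (0.16067741811275482, 0.09741811454296112), 0.2893679440021515) [[0.43799999356269836, -0.003000000026077032], [0.4390000104904175, -0.10000000149011612], [0.5989999771118164, -0.0989999994635582], [0.5989999771118164, -0.0020000000949949026]] 0.003539661936945271
three ((0.515691876411438, -0.275947242975235), (0.21515053510665894, 0.0984063670039177), 12.4415922164917) [[0.4000000059604645, -0.25099998712539673], [0.42100000381469727, -0.34700000286102295], [0.6309999823570251, -0.3009999990463257], [0.6100000143051147, -0.20499999821186066]] 0.0036083344466897316
```

View pics/c3.png

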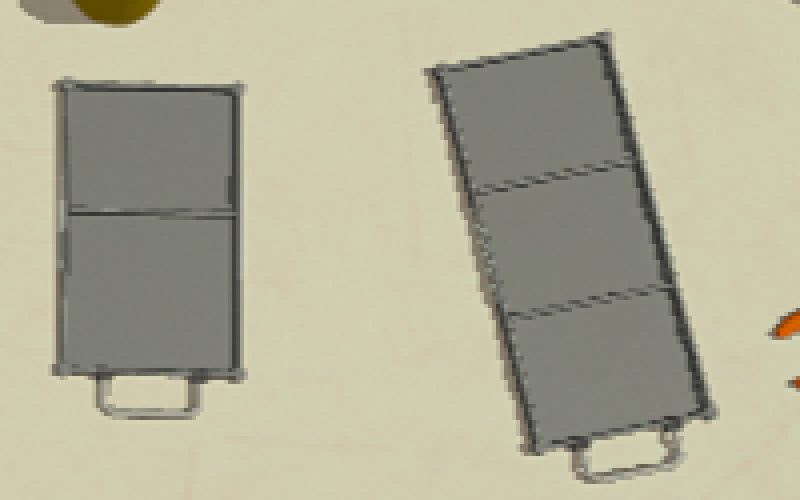

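```bash
cat > plan.py <<'E'
# usage: plan.py nrows x y z(TCP) jawdeg   -> tool-axis rows from the current measured pose
import sys
from h import *
n=int(sys.argv[1]);t=np.array(list(map(float,sys.argv[2:5])));jd=float(sys.argv[5])
o=get_obs();p=o['position'];Rm=R.from_quat(o['ee_rot']).as_matrix()
cur=np.degrees(np.arctan2(Rm[1,1],Rm[0,1]))
d=(jd-cur+90)%180-90
# target orientation: z straight down, jaw at cur+d
a=np.radians(cur+d);y=np.array([np.cos(a),np.sin(a),0]);z=np.array([0,0,-1.]);Rt=np.column_stack([np.cross(y,z),y,z])
rv=R.from_matrix(Rm.T@Rt).as_rotvec()
print('clock',round(o['clock'],2),'pos',p.round(4),'tiltdeg',np.degrees(np.arccos(-Rm[2,2])).round(2),'jaw',cur.round(1),'turn',round(d,1),'J',o['joint_pos'].round(2),'grip',round(o['grip_width'],3),'F',o['ft_force'].round(1))
print('straight total units',(Rm.T@(t-p)/.04).round(2),'turn units',(np.degrees(rv)/8).round(2))
step=(t-p)/n
for i in range(n):
    Ri=Rm@R.from_rotvec(rv*i/n).as_matrix()
    print(*(Ri.T@step/.04).round(2),*(np.degrees(rv)/8/n).round(2),sep=' ',end=' J;\n')
E
python3 plan.py 9 .451 .376 .22 72
```

```text
clock 0.15 pos [0.1929 0.5943 0.3033] tiltdeg 0.06 jaw 72.0 turn -0.0 J [-1.28  0.33 -0.06  1.46  0.02  1.35 -0.09] grip 1.002 F [ 0.3  0.4 -0.5]
straight total units [-7.82 -3.2   2.09] turn units [-0.01  0.    0.  ]
-0.87 -0.36 0.23 -0.0 0.0 0.0 J;
-0.87 -0.36 0.23 -0.0 0.0 0.0 J;
-0.87 -0.36 0.23 -0.0 0.0 0.0 J;
-0.87 -0.36 0.23 -0.0 0.0 0.0 J;
-0.87 -0.36 0.23 -0.0 0.0 0.0 J;
-0.87 -0.36 0.23 -0.0 0.0 0.0 J;
-0.87 -0.36 0.23 -0.0 0.0 0.0 J;
-0.87 -0.36 0.23 -0.0 0.0 0.0 J;
-0.87 -0.36 0.23 -0.0 0.0 0.0 J;
```

Candidates for bell_mid in the top picture: the black bottle (163,282), the blue ones (278,188) and (322,170), the yellow one (366,188), the dome head (283,288), and the black lying bottle (176,87). The crops show the black one with neck at (163,282) is right.

```bash
python3 -m crank '-0.87 -0.36 0.23 0 0 0 85; -0.87 -0.36 0.23 0 0 0 85; -0.87 -0.36 0.23 0 0 0 85; -0.87 -0.36 0.23 0 0 0 85; -0.87 -0.36 0.23 0 0 0 85; -0.87 -0.36 0.23 0 0 0 85; -0.87 -0.36 0.23 0 0 0 85; -0.87 -0.36 0.23 0 0 0 85; -0.87 -0.36 0.23 0 0 0 85; 0 0 0 0 0 0 85' 60; python3 plan.py 4 .451 .376 .102 72
python3 - <<'E'
from h import *
o=get_obs();p,d=camera('wrist');cv2.imwrite('pics/w1.png',p[:,:,::-1]);np.savez('pics/w1.npz',d=d,p=o['position'],q=o['ee_rot'])
E
```

```text
clock: 1.15
position: [0.4579, 0.3657, 0.214]
ee_rot: [0.154, 0.988, -0.002, -0.002]
ft_force: [0.5, -0.2, -0.2]
grip_width: 0.996
clock 1.15 pos [0.4579 0.3657 0.214 ] tiltdeg 0.3 jaw 72.3 turn -0.3 J [-0.85  0.31  0.12  1.68 -0.04  1.15  0.54] grip 0.996 F [ 0.5 -0.2 -0.2]
straight total units [0.24 0.21 2.8 ] turn units [-0.03 -0.02  0.03]
0.06 0.05 0.7 -0.01 -0.0 0.01 J;
0.06 0.05 0.7 -0.01 -0.0 0.01 J;
0.06 0.05 0.7 -0.01 -0.0 0.01 J;
0.06 0.05 0.7 -0.01 -0.0 0.01 J;
```

View pics/w1.png

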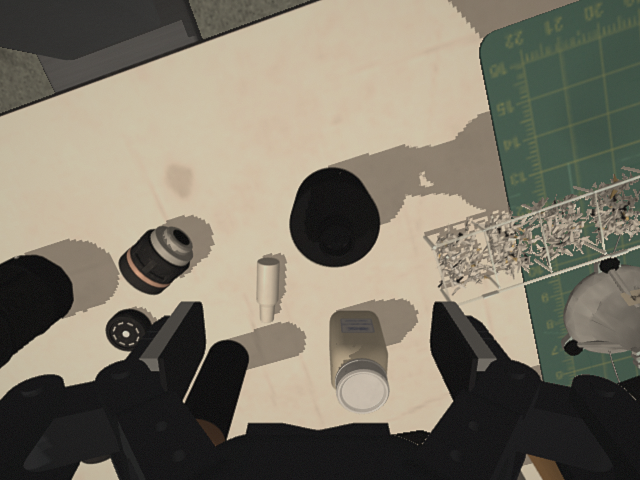

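```bash
cat > mw.py <<'E'
from h import *
from m import circ,sel
import sys
z=np.load(sys.argv[1]);P=cloud('wrist',z['d'],(z['p'],z['q']));T=P.reshape(-1,3);T=T[(z['d'].reshape(-1)>.05)]
print('table',np.median(P[60:120,200:400,2]))
print('bell',*circ(sel(T,(.451,.376),.045,.012,.055),.0275));q=sel(T,(.451,.376),.05,.083,.1);print(q.mean(0) if len(q) else 0)
q=sel(T,(.559,.362),.045,.069,.08);print('lid',q.mean(0).round(4),len(q))
from scipy.optimize import least_squares
q=sel(T,(.559,.362),.04,.008,.043)
def f(v):
    c,s=np.cos(v[2]),np.sin(v[2]);a=np.abs((q[:,0]-v[0])*c+(q[:,1]-v[1])*s);b=np.abs(-(q[:,0]-v[0])*s+(q[:,1]-v[1])*c)
    return np.maximum(a,b)-.02
for t in[-30,-15,0,15,30]:
    s=least_squares(f,[.559,.362,np.radians(t)],loss='soft_l1',f_scale=.002);print('jar',s.x[:2].round(4),np.degrees(s.x[2]).round(1),s.cost,len(q))
q=sel(T,(.446,.247),.04,.01,.05);print('cap',cv2.minAreaRect(q[:,:2].astype(np.float32)),len(q))
E
python3 mw.py pics/w1.npz | tail -10
```

```text
table -0.0007268162272492801
bell [0.4513 0.3769] 0.0001 635
[0.45082048 0.37711253 0.08835425]
lid [0.5571 0.3626 0.0732] 2080
jar [0.5592 0.3627] -18.3 0.0004335279592316301 1325
jar [0.5592 0.3627] -18.3 0.00043352795923165793 1325
jar [0.5592 0.3627] -18.3 0.00043352795923143035 1325
jar [0.5592 0.3627] -18.3 0.0004335279592316556 1325
jar [0.5592 0.3627] 71.7 0.00043352795923163337 1325
cap ((0.44577306509017944, 0.24884222447872162), (0.03878748044371605, 0.04452851787209511), 24.836462020874023) 3550
```

```bash
python3 -m crank '0.12 0.12 0.7 0 0 0 85; 0.12 0.12 0.7 0 0 0 85; 0 0 0.7 0 0 0 85; 0 0 0.6 0 0 0 85; 0 0 0 0 0 0 85; 0 0 0 0 0 0 40; 0 0 0 0 0 0 40; 0 0 0 0 0 0 40; 0 0 0 0 0 0 40; 0 0 0 0 0 0 40' 50; python3 plan.py 10 .451 .376 .24 72
```

```text
clock: 2.2
position: [0.4461, 0.3881, 0.1098]
ee_rot: [0.149, 0.989, 0.003, -0.001]
ft_force: [0.2, 0.5, -0.2]
grip_width: 0.61
clock 2.2 pos [0.4461 0.3881 0.1098] tiltdeg 0.39 jaw 72.8 turn -0.8 J [-0.87  0.44  0.09  1.76 -0.05  0.95  0.52] grip 0.61 F [ 0.2  0.5 -0.2]
straight total units [-0.2  -0.23 -3.26] turn units [ 0.04 -0.02  0.1 ]
-0.02 -0.02 -0.33 0.0 -0.0 0.01 J;
-0.02 -0.02 -0.33 0.0 -0.0 0.01 J;
-0.02 -0.02 -0.33 0.0 -0.0 0.01 J;
-0.02 -0.02 -0.33 0.0 -0.0 0.01 J;
-0.02 -0.02 -0.33 0.0 -0.0 0.01 J;
-0.02 -0.02 -0.33 0.0 -0.0 0.01 J;
-0.02 -0.02 -0.33 0.0 -0.0 0.01 J;
-0.02 -0.02 -0.33 0.0 -0.0 0.01 J;
-0.02 -0.02 -0.33 0.0 -0.0 0.01 J;
-0.02 -0.02 -0.33 0.0 -0.0 0.01 J;
```

```bash
python3 -m crank '0 0 0 0 0 0 85; 0 0 0 0 0 0 85; 0 0 0 0 0 0 85; 0 0 0 0 0 0 85; 0 0 0 0 0 0 85; 0 0 0 0 0 0 85; 0 0 0 0 0 0 85; 0 0 0 0 0 0 85; 0 0 0 0 0 0 85; 0 0 0 0 0 0 85' 50
python3 - <<'E'
from h import *
o=get_obs();p,d=camera('wrist');cv2.imwrite('pics/w2.png',p[:,:,::-1]);np.savez('pics/w2.npz',d=d,p=o['position'],q=o['ee_rot'])
E
python3 mw.py pics/w2.npz | grep -A1 -E 'bell|table' |tail -3; python3 plan.py 1 .451 .377 .106 72
```

```text
clock: 3.2
position: [0.4465, 0.3883, 0.1106]
ee_rot: [0.15, 0.989, 0.004, -0.001]
ft_force: [0.7, -0.6, -0.1]
grip_width: 0.995
table -0.0007594699095610641
bell [0.4543 0.3847] 0.0011 4463
[0.43561231 0.36423883 0.09006348]
clock 3.25 pos [0.4465 0.3883 0.1106] tiltdeg 0.44 jaw 72.8 turn -0.8 J [-0.87  0.44  0.09  1.76 -0.05  0.95  0.52] grip 0.996 F [ 1.4 -0.1  0.3]
straight total units [-0.19 -0.24  0.11] turn units [ 0.05 -0.02  0.1 ]
-0.19 -0.24 0.11 0.05 -0.02 0.1 J;mw.py:7: RuntimeWarning: Mean of empty slice.
  q=sel(T,(.559,.362),.045,.069,.08);print('lid',q.mean(0).round(4),len(q))
  ret = um.true_divide(
```

View pics/w2.png

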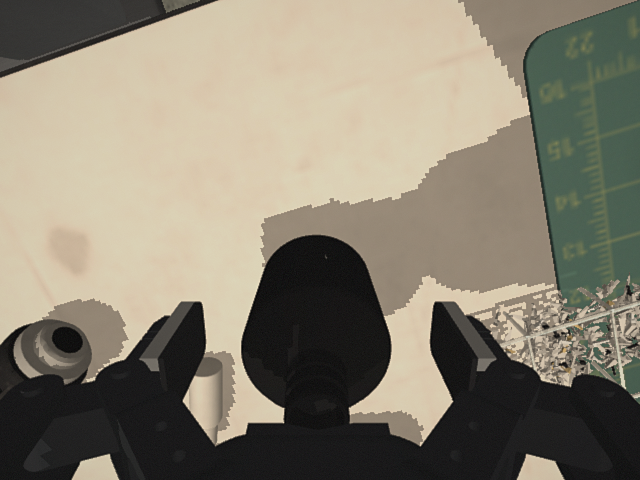

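```bash
python3 -m crank '-0.2 0 0.1 0 0 0 85; 0 0 0 0 0 0 85; 0 0 0 0 0 0 85; 0 0 0 0 0 0 40; 0 0 0 0 0 0 40; 0 0 0 0 0 0 40; 0 0 0 0 0 0 40; 0 0 0 0 0 0 40; 0 0 0 0 0 0 40; 0 0 0 0 0 0 40' 60;  python3 plan.py 10 .451 .377 .24 72
```

```text
clock: 4.25
position: [0.4552, 0.3858, 0.1066]
ee_rot: [0.15, 0.989, 0.004, -0.0]
ft_force: [0.5, 1.0, 0.3]
grip_width: 0.603
clock 4.25 pos [0.4552 0.3858 0.1066] tiltdeg 0.46 jaw 72.8 turn -0.8 J [-0.85  0.45  0.1   1.75 -0.06  0.94  0.54] grip 0.603 F [0.5 1.  0.3]
straight total units [ 0.04 -0.21 -3.34] turn units [ 0.06 -0.01  0.1 ]
0.0 -0.02 -0.33 0.01 -0.0 0.01 J;
0.0 -0.02 -0.33 0.01 -0.0 0.01 J;
0.0 -0.02 -0.33 0.01 -0.0 0.01 J;
0.0 -0.02 -0.33 0.01 -0.0 0.01 J;
0.0 -0.02 -0.33 0.01 -0.0 0.01 J;
0.0 -0.02 -0.33 0.01 -0.0 0.01 J;
0.0 -0.02 -0.33 0.01 -0.0 0.01 J;
0.0 -0.02 -0.33 0.01 -0.0 0.01 J;
0.0 -0.02 -0.33 0.01 -0.0 0.01 J;
0.0 -0.02 -0.33 0.01 -0.0 0.01 J;
```

```bash
python3 -m crank '0 0 -0.8 0 0 0 40; 0 0 -1 0 0 0 40; 0 0 -1 0 0 0 40; -0.2 -0.5 -0.4 0 0 0 40; -0.36 -0.93 0 0 0 0 40; -0.36 -0.93 0 0 0 0 40; -0.36 -0.93 0 0 0 0 40; -0.36 -0.93 0 0 0 0 40; -0.36 -0.93 0 0 0 0 40; -0.36 -0.93 0 0 0 0 40' 60;  python3 plan.py 5 .484 -.051 .24 72
```

```text
clock: 5.25
position: [0.4712, 0.1213, 0.2358]
ee_rot: [0.144, 0.99, 0.004, -0.002]
ft_force: [1.0, -0.9, -1.0]
grip_width: 0.604
clock 5.25 pos [0.4712 0.1213 0.2358] tiltdeg 0.51 jaw 73.4 turn -1.4 J [-0.59  0.07  0.27  1.92 -0.03  1.15  0.96] grip 0.604 F [ 1.  -0.9 -1. ]
straight total units [-1.54 -4.04 -0.14] turn units [ 0.05 -0.04  0.18]
-0.31 -0.81 -0.03 0.01 -0.01 0.04 J;
-0.31 -0.81 -0.03 0.01 -0.01 0.04 J;
-0.32 -0.8 -0.03 0.01 -0.01 0.04 J;
-0.32 -0.8 -0.02 0.01 -0.01 0.04 J;
-0.32 -0.8 -0.02 0.01 -0.01 0.04 J;
```

```bash
python3 -m crank '-0.36 -0.93 0 0 0 0.05 40; -0.36 -0.93 0 0 0 0.05 40; -0.36 -0.93 0 0 0 0.05 40; -0.2 -0.5 0 0 0 0 40; 0 -0.2 0 0 0 0 40; 0 0 0 0 0 0 40; 0 0 0 0 0 0 40; 0 0 0 0 0 0 40; 0 0 0 0 0 0 40; 0 0 0 0 0 0 40' 60;  python3 plan.py 5 .484 -.051 .1115 72
```

```text
clock: 6.25
position: [0.4769, -0.0339, 0.2341]
ee_rot: [0.156, 0.988, 0.005, -0.002]
ft_force: [-0.1, 1.0, -1.4]
grip_width: 0.606
clock 6.25 pos [ 0.4769 -0.0339  0.2341] tiltdeg 0.59 jaw 72.1 turn -0.1 J [-0.42  0.05  0.41  1.95 -0.03  1.15  1.27] grip 0.606 F [-0.1  1.  -1.4]
straight total units [-0.32 -0.38  3.06] turn units [ 0.06 -0.04  0.01]
-0.06 -0.08 0.61 0.01 -0.01 0.0 J;
-0.06 -0.07 0.61 0.01 -0.01 0.0 J;
-0.06 -0.07 0.61 0.01 -0.01 0.0 J;
-0.06 -0.07 0.61 0.01 -0.01 0.0 J;
-0.06 -0.07 0.61 0.01 -0.01 0.0 J;
```

Run:
```python
from h import *
o=get_obs();p,d=camera('wrist');cv2.imwrite('pics/w3.png',p[:,:,::-1]);np.savez('pics/w3.npz',d=d,p=o['position'],q=o['ee_rot'])
p,d=camera('side');cv2.imwrite('pics/s3.png',p[:,:,::-1])
```

```text
(no output)
```

View pics/w3.png

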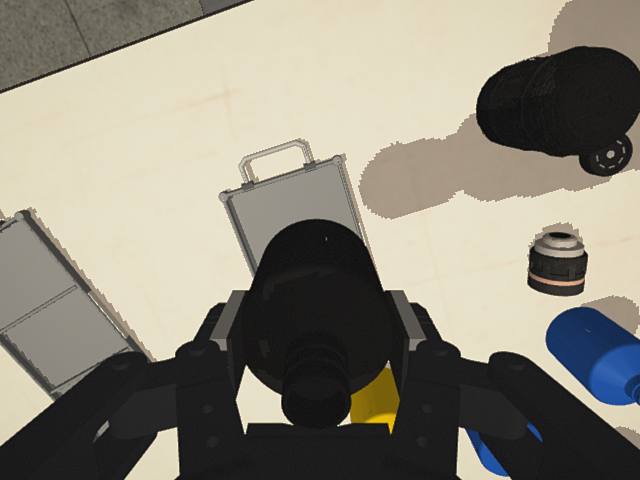

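View pics/s3.png

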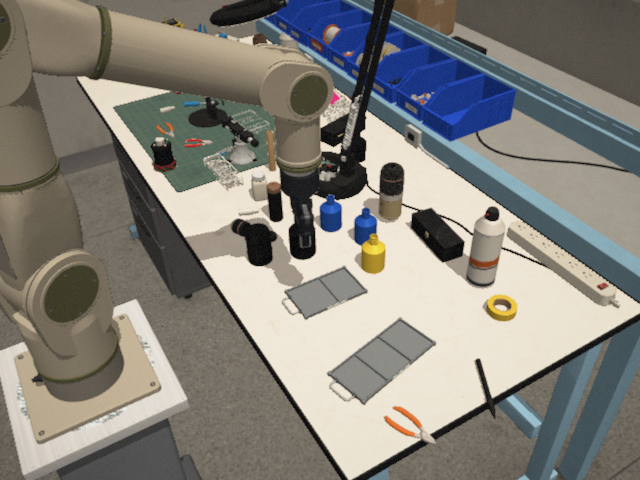

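```bash
python3 -m crank '-0.16 -0.2 0.5 0.06 -0.04 0 40; -0.16 -0.18 0.7 0 0 0 40; 0 0 0.8 0 0 0 40; 0 0 0.6 0 0 0 40; 0 0 0.2 0 0 0 40; 0 0 0 0 0 0 40; 0 0 0 0 0 0 40; 0 0 0 0 0 0 40; 0 0 0 0 0 0 40; 0 0 0 0 0 0 40' 60;  python3 plan.py 5 .484 -.051 .1105 72
```

```text
clock: 7.35
position: [0.4883, -0.0513, 0.1235]
ee_rot: [0.155, 0.988, 0.001, 0.004]
ft_force: [-0.6, 0.7, -0.9]
grip_width: 0.608
clock 7.35 pos [ 0.4883 -0.0513  0.1235] tiltdeg 0.5 jaw 72.2 turn -0.2 J [-0.37  0.23  0.42  2.03 -0.12  0.9   1.38] grip 0.608 F [-0.6  0.7 -0.9]
straight total units [ 0.11 -0.03  0.32] turn units [0.02 0.06 0.03]
0.02 -0.01 0.06 0.0 0.01 0.01 J;
0.02 -0.01 0.07 0.0 0.01 0.01 J;
0.02 -0.01 0.07 0.0 0.01 0.01 J;
0.02 -0.01 0.07 0.0 0.01 0.01 J;
0.02 -0.01 0.07 0.0 0.01 0.01 J;
```

```bash
python3 -m crank '0.1 -0.03 0.28 0 0.06 0 40; 0 0 0 0 0 0 40; 0 0 0.03 0 0 0 40; 0 0 0 0 0 0 40; 0 0 0 0 0 0 65; 0 0 0 0 0 0 75; 0 0 0 0 0 0 80; 0 0 0 0 0 0 80; 0 0 -0.3 0 0 0 80; 0 0 -0.8 0 0 0 80' 60;  python3 plan.py 12 .559 .362 .22 71.7
```

```text
clock: 8.35
position: [0.4825, -0.0513, 0.1537]
ee_rot: [0.155, 0.988, 0.001, -0.003]
ft_force: [0.4, 0.1, 0.9]
grip_width: 0.938
clock 8.35 pos [ 0.4825 -0.0513  0.1537] tiltdeg 0.31 jaw 72.2 turn -0.5 J [-0.38  0.18  0.43  2.01 -0.09  0.97  1.36] grip 0.938 F [0.4 0.1 0.9]
straight total units [ 1.34 10.43 -1.64] turn units [ 0.01 -0.04  0.06]
0.11 0.87 -0.14 0.0 -0.0 0.01 J;
0.11 0.87 -0.14 0.0 -0.0 0.01 J;
0.11 0.87 -0.14 0.0 -0.0 0.01 J;
0.11 0.87 -0.14 0.0 -0.0 0.01 J;
0.11 0.87 -0.14 0.0 -0.0 0.01 J;
0.11 0.87 -0.14 0.0 -0.0 0.01 J;
0.12 0.87 -0.14 0.0 -0.0 0.01 J;
0.12 0.87 -0.14 0.0 -0.0 0.01 J;
0.12 0.87 -0.14 0.0 -0.0 0.01 J;
0.12 0.87 -0.14 0.0 -0.0 0.01 J;
0.12 0.87 -0.14 0.0 -0.0 0.01 J;
0.12 0.87 -0.14 0.0 -0.0 0.01 J;
```

```bash
python3 -m crank '0 0 -0.9 0 0 0 85; 0 0.4 -0.8 0 0 0 85; 0.12 0.9 -0.2 0 0 0 85; 0.12 0.9 0 0 0 0 85; 0.12 0.9 0 0 0 0 85; 0.12 0.9 0 0 0 0 85; 0.12 0.9 0 0 0 0 85; 0.12 0.9 0 0 0 0 85; 0.12 0.9 0 0 0 0 85; 0.12 0.9 0 0 0 0 85' 60;  python3 plan.py 3 .559 .362 .20 71.7
python3 - <<'E'
from h import *
p,d=camera('top');cv2.imwrite('pics/t4.png',p[:,:,::-1]);np.save('pics/t4.npy',d)
P=cloud('top',d).reshape(-1,3)
q=P[(np.hypot(P[:,0]-.484,P[:,1]+.051)<.045)&(P[:,2]>.02)]
from m import circ
print('bell',circ(q[(q[:,2]<.06)],.0275),q[q[:,2]>.08].mean(0))
E
```

```text
clock: 9.35
position: [0.545, 0.2529, 0.2511]
ee_rot: [0.162, 0.987, 0.004, 0.006]
ft_force: [1.8, -0.1, 0.9]
grip_width: 0.995
clock 9.35 pos [0.545  0.2529 0.2511] tiltdeg 0.81 jaw 71.4 turn 0.3 J [-0.71  0.3   0.24  1.62 -0.08  1.21  0.79] grip 0.995 F [ 1.8 -0.1  0.9]
straight total units [0.55 2.68 1.3 ] turn units [ 0.07  0.07 -0.04]
0.18 0.89 0.43 0.02 0.02 -0.01 J;
0.18 0.9 0.43 0.02 0.02 -0.01 J;
0.18 0.9 0.43 0.02 0.02 -0.01 J;
bell [0.4511 0.3766] 0.0018 190
bell [0.453  0.3777] 0.0022 286
sleeve [0.5515 0.2547] 0.0006 184
sleeve [0.5539 0.2561] 0.0018 367
dome [0.4463 0.1333] 0.0004 36
dome [0.448 0.135] 0.0017 329
T belltop [0.4503 0.3756 0.0884] 0.4508 0.376 0.0099 55
T sleevetop [0.5503 0.2534 0.1035] 0.5509 0.254 0.0178 254
T jarlid [0.5578 0.3613 0.0741] 0.5586 0.3618 0.0177 244
T dometop [0.4447 0.1311 0.0917] 0.4453 0.1315 0.0271 582
jar ((0.5481859445571899, 0.35391080379486084), (0.022805558517575264, 0.047511279582977295), 36.74688720703125) 126
T capNear ((0.4456944763660431, 0.24776902794837952), (0.03813982382416725, 0.04340342804789543), 24.687198638916016) 
[... 934 characters left out ...]
(0.03738168627023697, 0.04738069325685501), 24.869436264038086) 0.0426 [0.4444 0.2378 0.0295]
S capFar ((0.5699257850646973, 0.13156858086585999), (0.03600217401981354, 0.044932492077350616), 59.336021423339844) 0.0412 [0.5679 0.1259 0.0287]
S two ((0.5385879278182983, -0.05415736138820648), (0.10496964305639267, 0.24124939739704132), 87.77019500732422) 451 [ 0.5222 -0.0549  0.0087] [-0.76427145  0.0015462   0.00710618]
S three ((0.5352684855461121, -0.291576623916626), (0.2900715470314026, 0.21611055731773376), 0.3362481892108917) 714 [ 0.5115 -0.2931  0.0086] [-0.76427145  0.0015462   0.00710618]
bell (array([ 0.4832, -0.052 ]), np.float64(0.0003), 78) [ 0.48279531 -0.0515526   0.08748582]
```

View pics/t4.png

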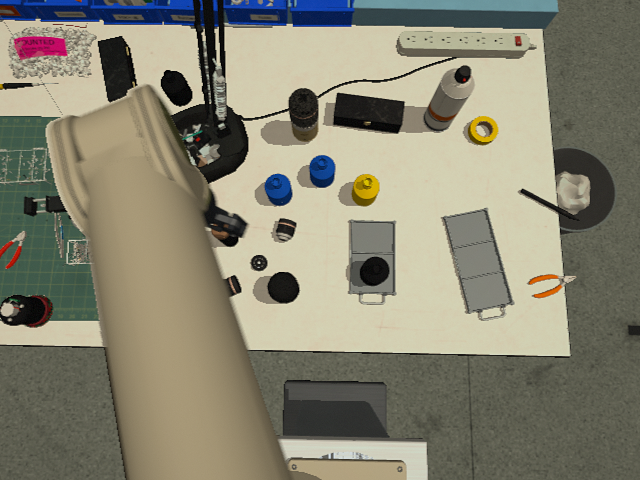

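```bash
sed -i 's/^for n,c,r,z0,z1 in/if __name__=="__main__":\n for n,c,r,z0,z1 in/' m.py
python3 - <<'E'
s=open('m.py').read();i=s.index('if __name__');open('m.py','w').write(s[:i])
E
python3 -m crank '0.15 0.9 0.1 0.03 0.03 0 85; 0.2 0.7 0.3 0.03 0.03 0 85; 0.1 0.3 0.3 0 0 0 85; 0 0 0.2 0 0 0 85; 0 0 0 0 0 0 85; 0 0 0 0 0 0 85; 0 0 0 0 0 0 85; 0 0 0 0 0 0 85; 0 0 0 0 0 0 85; 0 0 0 0 0 0 85' 60;  python3 plan.py 5 .559 .362 .087 71.7
```

```text
clock: 10.4
position: [0.5534, 0.3358, 0.2203]
ee_rot: [0.161, 0.987, 0.002, 0.004]
ft_force: [-0.0, -0.3, 1.0]
grip_width: 0.991
clock 10.4 pos [0.5534 0.3358 0.2203] tiltdeg 0.48 jaw 71.5 turn 0.2 J [-0.77  0.43  0.21  1.52 -0.09  1.19  0.69] grip 0.991 F [-0.  -0.3  1. ]
straight total units [0.1  0.65 3.33] turn units [ 0.04  0.05 -0.03]
0.02 0.13 0.67 0.01 0.01 -0.01 J;
0.02 0.13 0.67 0.01 0.01 -0.01 J;
0.02 0.13 0.67 0.01 0.01 -0.01 J;
0.02 0.13 0.67 0.01 0.01 -0.01 J;
0.02 0.13 0.67 0.01 0.01 -0.01 J;
```

```bash
python3 -m crank '0.05 0.33 0.2 0.04 0.05 0 85; 0.05 0.32 0.3 0 0 0 85; 0 0 0.7 0 0 0 80; 0 0 0.8 0 0 0 75; 0 0 0.6 0 0 0 75; 0 0 0.4 0 0 0 75; 0 0 0 0 0 0 75; 0 0 0 0 0 0 75; 0 0 0 0 0 0 75; 0 0 0 0 0 0 75' 60;  python3 plan.py 1 .559 .3625 .088 71.7
```

```text
clock: 11.4
position: [0.5564, 0.3724, 0.0905]
ee_rot: [0.158, 0.987, 0.001, -0.002]
ft_force: [0.4, -0.3, 0.4]
grip_width: 0.878
clock 11.4 pos [0.5564 0.3724 0.0905] tiltdeg 0.23 jaw 71.8 turn -0.1 J [-0.78  0.61  0.17  1.54 -0.12  1.    0.68] grip 0.878 F [ 0.4 -0.3  0.4]
straight total units [-0.14 -0.22  0.06] turn units [ 0.   -0.03  0.01]
-0.14 -0.22 0.06 0.0 -0.03 0.01 J;
```

```bash
python3 -m crank '-0.14 -0.22 0.05 0 0 0 75; 0 0 0 0 0 0 75; 0 0 0 0 0 0 25; 0 0 0 0 0 0 25; 0 0 0 0 0 0 25; 0 0 0 0 0 0 25; 0 0 0 0 0 0 25; 0 0 0 0 0 0 25; 0 0 0 0 0 0 25; 0 0 -0.2 0 0 0 25' 60;  python3 plan.py 14 .4483 -.2908 .22 72
```

```text
clock: 12.4
position: [0.5599, 0.3614, 0.0984]
ee_rot: [0.158, 0.987, 0.001, -0.001]
ft_force: [0.2, -0.9, -1.2]
grip_width: 0.449
clock 12.4 pos [0.5599 0.3614 0.0984] tiltdeg 0.21 jaw 71.8 turn 0.2 J [-0.77  0.6   0.18  1.55 -0.12  1.    0.7 ] grip 0.449 F [ 0.2 -0.9 -1.2]
straight total units [ -2.44 -16.35  -3.09] turn units [ 0.02 -0.02 -0.03]
-0.17 -1.17 -0.22 0.0 -0.0 -0.0 J;
-0.17 -1.17 -0.22 0.0 -0.0 -0.0 J;
-0.17 -1.17 -0.22 0.0 -0.0 -0.0 J;
-0.17 -1.17 -0.22 0.0 -0.0 -0.0 J;
-0.17 -1.17 -0.22 0.0 -0.0 -0.0 J;
-0.17 -1.17 -0.22 0.0 -0.0 -0.0 J;
-0.17 -1.17 -0.22 0.0 -0.0 -0.0 J;
-0.17 -1.17 -0.22 0.0 -0.0 -0.0 J;
-0.17 -1.17 -0.22 0.0 -0.0 -0.0 J;
-0.17 -1.17 -0.22 0.0 -0.0 -0.0 J;
-0.17 -1.17 -0.22 0.0 -0.0 -0.0 J;
-0.17 -1.17 -0.22 0.0 -0.0 -0.0 J;
-0.17 -1.17 -0.22 0.0 -0.0 -0.0 J;
-0.17 -1.17 -0.22 0.0 -0.0 -0.0 J;
```

```bash
python3 -m crank '0 0 -0.9 0 0 0 25; 0 0 -1 0 0 0 25; 0 0 -1 0 0 0 25; -0.1 -0.5 -0.5 0 0 0 25; -0.15 -1 -0.1 0 0 0 25; -0.15 -1 0 0 0 0 25; -0.15 -1 0 0 0 0 25; -0.15 -1 0 0 0 0 25; -0.15 -1 0 0 0 0 25; -0.15 -1 0 0 0 0 25' 60;  python3 plan.py 10 .4483 -.2908 .22 72|head -3
```

```text
clock: 13.4
position: [0.5147, 0.0993, 0.2484]
ee_rot: [0.153, 0.988, 0.005, 0.0]
ft_force: [0.9, -0.5, -0.5]
grip_width: 0.453
clock 13.4 pos [0.5147 0.0993 0.2484] tiltdeg 0.52 jaw 72.4 turn -0.4 J [-0.56  0.14  0.31  1.82 -0.06  1.18  1.03] grip 0.453 F [ 0.9 -0.5 -0.5]
straight total units [-1.37 -9.8   0.62] turn units [ 0.07 -0.    0.05]
-0.14 -0.98 0.06 0.01 -0.0 0.0 J;
```

```bash
python3 -m crank '-0.14 -1 0 0.03 0 0 25; -0.14 -1 0 0.03 0 0 25; -0.14 -1 0 0 0 0 25; -0.14 -1 0 0 0 0 25; -0.14 -1 0 0 0 0 25; -0.14 -1 0 0 0 0 25; -0.14 -1 0 0 0 0 25; -0.14 -1 0 0 0 0 25; -0.14 -0.9 0.2 0 0 0 25; -0.1 -0.5 0.3 0 0 0 25' 60;  python3 plan.py 10 .4483 -.2908 .11 72|head -3
```

```text
clock: 14.4
position: [0.4465, -0.2939, 0.2347]
ee_rot: [0.155, 0.988, 0.003, 0.006]
ft_force: [-0.3, 0.7, -1.2]
grip_width: 0.444
clock 14.4 pos [ 0.4465 -0.2939  0.2347] tiltdeg 0.75 jaw 72.2 turn -0.2 J [-0.08  0.2   0.65  1.83 -0.14  1.15  1.88] grip 0.444 F [-0.3  0.7 -1.2]
straight total units [0.02 0.07 3.12] turn units [0.05 0.08 0.02]
0.0 0.01 0.31 0.01 0.01 0.0 J;
```

```bash
python3 -m crank '0 0.15 0.3 0.05 0.08 0 25; 0 0 0.5 0 0 0 25; 0 0 0.7 0 0 0 25; 0 0 0.6 0 0 0 25; 0 0 0.3 0 0 0 25; 0 0 0 0 0 0 25; 0 0 0 0 0 0 25; 0 0 0 0 0 0 25; 0 0 0 0 0 0 25; 0 0 0 0 0 0 25' 60;  python3 plan.py 10 .4483 -.2908 .0925 72|head -3
python3 - <<'E'
from h import *
o=get_obs();p,d=camera('wrist');cv2.imwrite('pics/w5.png',p[:,:,::-1]);np.savez('pics/w5.npz',d=d,p=o['position'],q=o['ee_rot'])
E
```

```text
clock: 15.4
position: [0.4502, -0.2883, 0.14]
ee_rot: [0.156, 0.988, 0.0, 0.002]
ft_force: [0.3, -0.1, -0.7]
grip_width: 0.454
clock 15.4 pos [ 0.4502 -0.2883  0.14  ] tiltdeg 0.26 jaw 72.0 turn -0.0 J [-0.04  0.33  0.62  1.91 -0.23  0.97  1.93] grip 0.454 F [ 0.3 -0.1 -0.7]
straight total units [ 0.03 -0.08  1.19] turn units [0.01 0.03 0.  ]
0.0 -0.01 0.12 0.0 0.0 0.0 J;
```

View pics/w5.png

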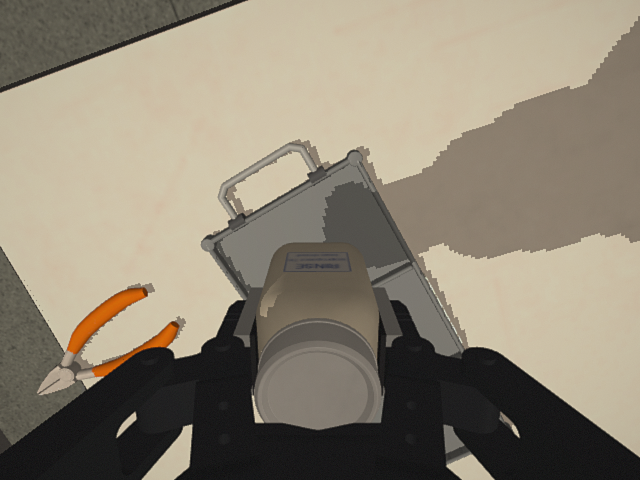

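```bash
python3 -m crank '0.03 -0.08 0.4 0 0.03 0 25; 0 0 0.4 0 0 0 25; 0 0 0.25 0 0 0 25; 0 0 0 0 0 0 25; 0 0 0 0 0 0 25; 0 0 0 0 0 0 25; 0 0 0 0 0 0 25; 0 0 0 0 0 0 25; 0 0 0 0 0 0 25; 0 0 0 0 0 0 25' 60;  python3 plan.py 10 .4483 -.2908 .0920 72|head -3
```

```text
clock: 16.45
position: [0.4483, -0.2922, 0.096]
ee_rot: [0.157, 0.988, 0.001, 0.001]
ft_force: [-0.5, 0.6, -1.6]
grip_width: 0.446
clock 16.45 pos [ 0.4483 -0.2922  0.096 ] tiltdeg 0.15 jaw 72.0 turn 0.0 J [-0.01  0.4   0.59  1.94 -0.29  0.89  1.98] grip 0.446 F [-0.5  0.6 -1.6]
straight total units [0.01 0.03 0.1 ] turn units [ 0.01  0.01 -0.  ]
0.0 0.0 0.01 0.0 0.0 -0.0 J;
```

```bash
python3 -m crank '0 0.03 0.1 0 0 0 25; 0 0 0 0 0 0 25; 0 0 0 0 0 0 50; 0 0 0 0 0 0 65; 0 0 0 0 0 0 75; 0 0 0 0 0 0 75; 0 0 0 0 0 0 75; 0 0 -0.3 0 0 0 75; 0 0 -0.8 0 0 0 80; 0 0 -1 0 0 0 80' 60;  python3 plan.py 14 .551 .2545 .24 72|head -3
```

```text
clock: 17.45
position: [0.4466, -0.2908, 0.1773]
ee_rot: [0.157, 0.988, 0.001, -0.002]
ft_force: [0.7, -0.3, 1.5]
grip_width: 0.934
clock 17.45 pos [ 0.4466 -0.2908  0.1773] tiltdeg 0.29 jaw 71.9 turn 0.1 J [-0.06  0.28  0.64  1.88 -0.19  1.05  1.91] grip 0.934 F [ 0.7 -0.3  1.5]
straight total units [ 1.75 13.77 -1.54] turn units [ 0.01 -0.04 -0.01]
0.13 0.98 -0.11 0.0 -0.0 -0.0 J;
```

```bash
python3 -m crank '0 0.2 -0.9 0 0 0 80; 0.13 1 -0.5 0 0 0 85; 0.13 1 0 0 0 0 85; 0.13 1 0 0 0 0 85; 0.13 1 0 0 0 0 85; 0.13 1 0 0 0 0 85; 0.13 1 0 0 0 0 85; 0.13 1 0 0 0 0 85; 0.13 1 0 0 0 0 85; 0.13 1 0 0 0 0 85' 60;  python3 plan.py 5 .551 .2545 .22 72|head -3
```

```text
clock: 18.45
position: [0.5212, 0.0762, 0.2523]
ee_rot: [0.166, 0.986, 0.0, 0.008]
ft_force: [0.8, -0.7, -0.3]
grip_width: 0.995
clock 18.45 pos [0.5212 0.0762 0.2523] tiltdeg 0.9 jaw 70.9 turn 1.1 J [-0.57  0.14  0.37  1.82 -0.05  1.18  1.05] grip 0.995 F [ 0.8 -0.7 -0.3]
straight total units [0.77 4.45 0.81] turn units [ 0.02  0.11 -0.14]
0.15 0.89 0.16 0.0 0.02 -0.03 J;
```

```bash
python3 -m crank '0.15 1 0.1 0 0.1 -0.14 85; 0.15 1 0.1 0 0 0 85; 0.15 1 0.1 0 0 0 85; 0.15 0.8 0.2 0 0 0 85; 0.15 0.4 0.2 0 0 0 85; 0 0.1 0 0 0 0 85; 0 0 0 0 0 0 85; 0 0 0 0 0 0 85; 0 0 0 0 0 0 85; 0 0 0 0 0 0 85' 60;  python3 plan.py 5 .551 .2545 .122 72|head -3
python3 - <<'E'
from h import *
from m import *
o=get_obs();p,d=camera('wrist');cv2.imwrite('pics/w6.png',p[:,:,::-1]);np.savez('pics/w6.npz',d=d,p=o['position'],q=o['ee_rot'])
P=cloud('wrist',d,(o['position'],o['ee_rot'])).reshape(-1,3);P=P[d.reshape(-1)>.05]
q=sel(P,(.551,.254),.03,.1,.115);print(q.mean(0),len(q));print(circ(sel(P,(.551,.254),.03,.015,.095),.018))
E
```

```text
clock: 19.45
position: [0.5478, 0.2549, 0.231]
ee_rot: [0.156, 0.988, 0.002, 0.004]
ft_force: [0.3, 0.3, -0.2]
grip_width: 0.997
clock 19.45 pos [0.5478 0.2549 0.231 ] tiltdeg 0.51 jaw 72.0 turn 0.0 J [-0.73  0.33  0.27  1.63 -0.09  1.18  0.81] grip 0.997 F [ 0.3  0.3 -0.2]
straight total units [-0.06  0.    2.72] turn units [ 0.04  0.05 -0.  ]
-0.01 0.0 0.54 0.01 0.01 -0.0 J;
[0.55020359 0.25498951 0.10268045] 2885
(array([0.5521, 0.2544]), np.float64(0.0002), 1439)
```

View pics/w6.png

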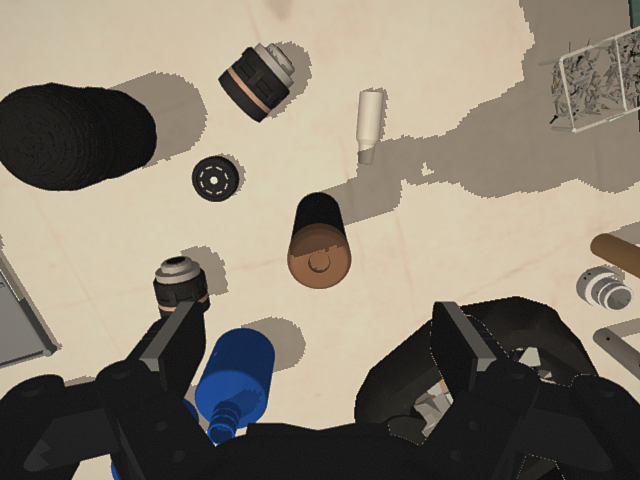

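```bash
python3 -m crank '-0.09 0 0.4 0.04 0.05 0 85; 0 0 0.7 0 0 0 80; 0 0 0.8 0 0 0 75; 0 0 0.5 0 0 0 75; 0 0 0.2 0 0 0 75; 0 0 0 0 0 0 75; 0 0 0 0 0 0 75; 0 0 0 0 0 0 75; 0 0 0 0 0 0 75; 0 0 0 0 0 0 75' 60;  python3 plan.py 5 .5515 .2545 .122 72|head -3
```

```text
clock: 20.5
position: [0.5543, 0.2506, 0.1235]
ee_rot: [0.159, 0.987, 0.0, 0.001]
ft_force: [0.6, -0.0, 0.4]
grip_width: 0.879
clock 20.5 pos [0.5543 0.2506 0.1235] tiltdeg 0.16 jaw 71.7 turn 0.3 J [-0.7   0.46  0.25  1.71 -0.13  0.99  0.85] grip 0.879 F [ 0.6 -0.   0.4]
straight total units [0.1  0.07 0.04] turn units [ 0.01  0.02 -0.03]
0.02 0.01 0.01 0.0 0.0 -0.01 J;
```

```bash
python3 -m crank '0.09 0.07 0.02 0 0 0 75; 0 0 0 0 0 0 60; 0 0 0 0 0 0 25; 0 0 0 0 0 0 25; 0 0 0 0 0 0 25; 0 0 0 0 0 0 25; 0 0 0 0 0 0 25; 0 0 0 0 0 0 25; 0 0 0 0 0 0 25; 0 0 0 0 0 0 25' 60;  python3 plan.py 14 .5831 -.2612 .26 72|head -3
```

```text
clock: 21.5
position: [0.552, 0.2553, 0.1241]
ee_rot: [0.158, 0.987, 0.001, 0.002]
ft_force: [0.1, 0.3, 1.6]
grip_width: 0.396
clock 21.5 pos [0.552  0.2553 0.1241] tiltdeg 0.28 jaw 71.8 turn 0.2 J [-0.71  0.46  0.25  1.71 -0.13  0.99  0.84] grip 0.396 F [0.1 0.3 1.6]
straight total units [ -4.79 -12.01  -3.42] turn units [ 0.02  0.03 -0.03]
-0.34 -0.86 -0.24 0.0 0.0 -0.0 J;
```

```bash
python3 -m crank '0 0 -0.9 0 0 0 25; 0 0 -1 0 0 0 25; 0 0 -1 0 0 0 25; -0.2 -0.5 -0.5 0 0 0 25; -0.38 -0.95 0 0 0 0 25; -0.38 -0.95 0 0 0 0 25; -0.38 -0.95 0 0 0 0 25; -0.38 -0.95 0 0 0 0 25; -0.38 -0.95 0 0 0 0 25; -0.38 -0.95 0 0 0 0 25' 60;  python3 plan.py 14 .5831 -.2612 .25 72|head -3
```

```text
clock: 22.5
position: [0.5672, -0.0136, 0.2634]
ee_rot: [0.152, 0.988, 0.001, 0.001]
ft_force: [0.6, 0.6, -1.3]
grip_width: 0.401
clock 22.5 pos [ 0.5672 -0.0136  0.2634] tiltdeg 0.15 jaw 72.5 turn -0.5 J [-0.42  0.24  0.42  1.7  -0.1   1.23  1.29] grip 0.401 F [ 0.6  0.6 -1.3]
straight total units [-2.24 -5.78  0.32] turn units [0.02 0.01 0.06]
-0.16 -0.41 0.02 0.0 0.0 0.0 J;
```

```bash
python3 -m crank '-0.38 -0.97 0 0 0 0.05 25; -0.38 -0.97 0 0 0 0 25; -0.38 -0.97 0 0 0 0 25; -0.38 -0.97 0 0 0 0 25; -0.36 -0.9 0.1 0 0 0 25; -0.2 -0.6 0.3 0 0 0 25; -0.05 -0.2 0.5 0 0 0 25; 0 0 0.4 0 0 0 25; 0 0 0.2 0 0 0 25; 0 0 0 0 0 0 25' 60;  python3 plan.py 14 .5831 -.2612 .15 72|head -3
```

```text
clock: 23.5
position: [0.5756, -0.2713, 0.1998]
ee_rot: [0.161, 0.987, -0.001, -0.0]
ft_force: [0.2, 0.4, -0.6]
grip_width: 0.396
clock 23.5 pos [ 0.5756 -0.2713  0.1998] tiltdeg 0.1 jaw 71.5 turn 0.5 J [-0.03  0.47  0.53  1.58 -0.25  1.16  1.8 ] grip 0.396 F [ 0.2  0.4 -0.6]
straight total units [-0.1   0.3   1.25] turn units [-0.01  0.   -0.07]
-0.01 0.02 0.09 -0.0 0.0 -0.0 J;
```

```bash
python3 -m crank '-0.1 0.3 0.4 0 0 0 25; 0 0 0.6 0 0 0 25; 0 0 0.4 0 0 0 25; 0 0 0.1 0 0 0 25; 0 0 0 0 0 0 25; 0 0 0 0 0 0 25; 0 0 0 0 0 0 25; 0 0 0 0 0 0 25; 0 0 0 0 0 0 25; 0 0 0 0 0 0 25' 60;  python3 plan.py 14 .5831 -.2612 .1278 72|head -3
python3 - <<'E'
from h import *
o=get_obs();p,d=camera('wrist');cv2.imwrite('pics/w7.png',p[:,:,::-1])
E
```

```text
clock: 24.5
position: [0.5884, -0.2565, 0.1409]
ee_rot: [0.158, 0.987, -0.0, 0.004]
ft_force: [0.8, 0.2, -0.6]
grip_width: 0.397
clock 24.5 pos [ 0.5884 -0.2565  0.1409] tiltdeg 0.43 jaw 71.8 turn 0.2 J [-0.03  0.53  0.5   1.62 -0.28  1.06  1.8 ] grip 0.397 F [ 0.8  0.2 -0.6]
straight total units [ 0.09 -0.15  0.33] turn units [ 0.01  0.05 -0.03]
0.01 -0.01 0.02 0.0 0.0 -0.0 J;
```

View pics/w7.png

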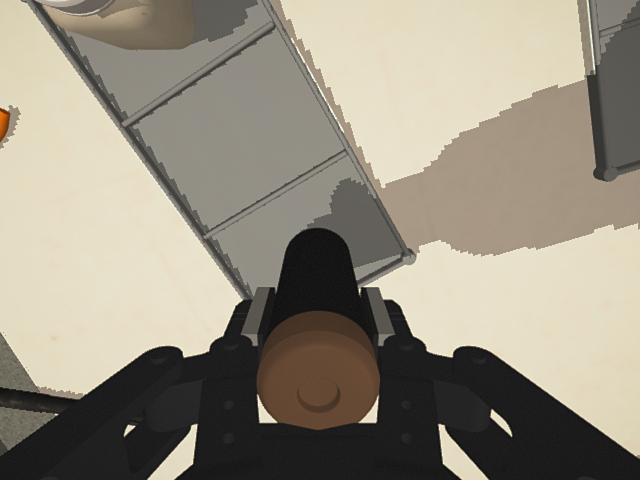

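```bash
python3 -m crank '0.1 -0.15 0.15 0 0.05 0 25; 0 0 0.17 0 0 0 25; 0 0 0 0 0 0 25; 0 0 0 0 0 0 25; 0 0 0 0 0 0 25; 0 0 0 0 0 0 25; 0 0 0 0 0 0 25; 0 0 0 0 0 0 25; 0 0 0 0 0 0 25; 0 0 0 0 0 0 25' 60;  python3 plan.py 14 .5831 -.2612 .1275 72|head -3
```

```text
clock: 25.55
position: [0.5822, -0.2618, 0.1272]
ee_rot: [0.159, 0.987, 0.0, 0.0]
ft_force: [-0.2, 0.0, 0.2]
grip_width: 0.397
clock 25.55 pos [ 0.5822 -0.2618  0.1272] tiltdeg 0.03 jaw 71.7 turn 0.3 J [-0.02  0.55  0.49  1.63 -0.29  1.04  1.81] grip 0.397 F [-0.2  0.   0.2]
straight total units [-0.02  0.02 -0.01] turn units [ 0.    0.   -0.03]
-0.0 0.0 -0.0 0.0 0.0 -0.0 J;
```

```bash
python3 -m crank '0 0 0 0 0 0 45; 0 0 0 0 0 0 55; 0 0 0 0 0 0 65; 0 0 0 0 0 0 75; 0 0 0 0 0 0 75; 0 0 -0.3 0 0 0 75; 0 0 -0.8 0 0 0 75; 0 0 -1 0 0 0 75; 0 0 -1 0 0 0 80; 0 0.3 -0.4 0 0 0 80' 60;  python3 plan.py 10 .568 .1335 .24 75.4|head -3
```

```text
clock: 26.55
position: [0.5839, -0.2517, 0.2728]
ee_rot: [0.16, 0.987, -0.0, -0.002]
ft_force: [0.6, 0.2, 0.7]
grip_width: 0.936
clock 26.55 pos [ 0.5839 -0.2517  0.2728] tiltdeg 0.23 jaw 71.5 turn 3.9 J [-0.08  0.41  0.54  1.5  -0.21  1.3   1.74] grip 0.936 F [0.6 0.2 0.7]
straight total units [3.42 9.01 0.83] turn units [-0.01 -0.03 -0.48]
0.34 0.9 0.08 -0.0 -0.0 -0.05 J;
```

```bash
python3 -m crank '0.34 0.95 0 0 0 -0.1 80; 0.34 0.95 0 0 0 -0.1 80; 0.34 0.95 0.1 0 0 -0.1 80; 0.34 0.95 0.1 0 0 -0.1 80; 0.34 0.95 0.1 0 0 -0.1 80; 0.34 0.95 0.1 0 0 0 80; 0.34 0.95 0.1 0 0 0 80; 0.34 0.95 0.1 0 0 0 80; 0.3 0.7 0.1 0 0 0 80; 0.15 0.35 0 0 0 0 80' 60;  python3 plan.py 10 .568 .1335 .20 75.4|head -3
```

```text
clock: 27.55
position: [0.5566, 0.1251, 0.2585]
ee_rot: [0.128, 0.992, 0.0, 0.007]
ft_force: [0.2, -0.1, -1.0]
grip_width: 0.934
clock 27.55 pos [0.5566 0.1251 0.2585] tiltdeg 0.83 jaw 75.3 turn 0.1 J [-0.6   0.24  0.35  1.7  -0.08  1.21  1.08] grip 0.934 F [ 0.2 -0.1 -1. ]
straight total units [-0.2   0.27  1.47] turn units [ 0.02  0.1  -0.02]
-0.02 0.03 0.15 0.0 0.01 -0.0 J;
```

```bash
python3 -m crank '-0.2 0.1 0.4 0 0.1 0 80; 0 0 0.5 0 0 0 80; 0 0 0.4 0 0 0 80; 0 0 0.1 0 0 0 80; 0 0 0 0 0 0 80; 0 0 0 0 0 0 80; 0 0 0 0 0 0 80; 0 0 0 0 0 0 80; 0 0 0 0 0 0 80; 0 0 0 0 0 0 80' 60
cat > cap.py <<'E'
from h import *
from m import *
import sys
c=(float(sys.argv[1]),float(sys.argv[2]))
o=get_obs();p,d=camera('wrist');cv2.imwrite(sys.argv[3],p[:,:,::-1])
P=cloud('wrist',d,(o['position'],o['ee_rot'])).reshape(-1,3);P=P[d.reshape(-1)>.05]
q=sel(P,c,.035,.015,.05);r=cv2.minAreaRect(q[:,:2].astype(np.float32));print(r,len(q),q[:,2].max())
E
python3 cap.py .568 .1335 pics/w8.png; python3 plan.py 10 .568 .1335 .078 75.4|head -3
```

```text
clock: 28.55
position: [0.5676, 0.1314, 0.2103]
ee_rot: [0.126, 0.992, 0.004, 0.005]
ft_force: [-0.1, 0.2, -0.4]
grip_width: 0.939
((0.5685958862304688, 0.13497468829154968), (0.03868744894862175, 0.0436585433781147), 76.41766357421875) 3431 0.03975971126202671
clock 28.6 pos [0.5676 0.1314 0.2102] tiltdeg 0.71 jaw 75.6 turn -0.2 J [-0.59  0.31  0.34  1.72 -0.12  1.12  1.1 ] grip 0.936 F [ 0.2 -0.   0.1]
straight total units [0.03 0.02 3.31] turn units [0.07 0.06 0.02]
0.0 0.0 0.33 0.01 0.01 0.0 J;
```

View pics/w8.png

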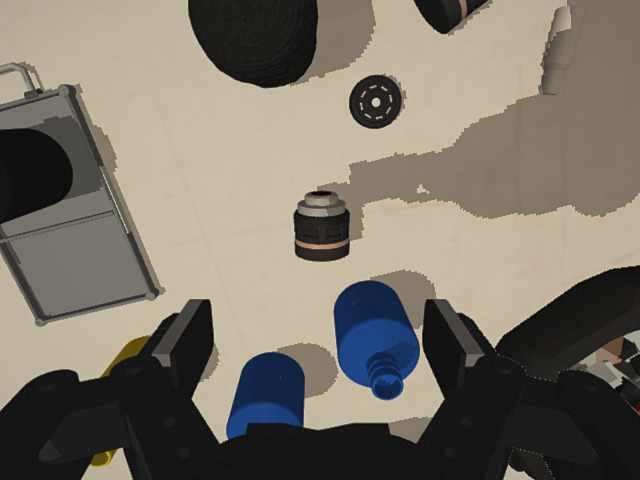

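```bash
python3 -m crank '0 0.08 0.4 0.07 0.06 0 75; 0 0 0.7 0 0 0 70; 0 0 0.9 0 0 0 70; 0 0 0.6 0 0 0 65; 0 0 0.2 0 0 0 65; 0 0 0 0 0 0 65; 0 0 0 0 0 0 65; 0 0 0 0 0 0 65; 0 0 0 0 0 0 65; 0 0 0 0 0 0 65' 60; python3 plan.py 10 .5685 .135 .079 76|head -3
```

```text
clock: 29.6
position: [0.5697, 0.1366, 0.0941]
ee_rot: [0.125, 0.992, -0.0, 0.0]
ft_force: [-0.1, 0.0, 0.9]
grip_width: 0.759
clock 29.6 pos [0.5697 0.1366 0.0941] tiltdeg 0.04 jaw 75.6 turn 0.4 J [-0.57  0.46  0.31  1.79 -0.17  0.92  1.14] grip 0.759 F [-0.1  0.   0.9]
straight total units [ 0.02 -0.05  0.38] turn units [-0.    0.01 -0.05]
0.0 -0.0 0.04 -0.0 0.0 -0.0 J;
```

```bash
python3 -m crank '0 -0.05 0.2 0 0 -0.05 65; 0 0 0.17 0 0 0 65; 0 0 0 0 0 0 65; 0 0 0 0 0 0 25; 0 0 0 0 0 0 25; 0 0 0 0 0 0 25; 0 0 0 0 0 0 25; 0 0 0 0 0 0 25; 0 0 0 0 0 0 25; 0 0 0 0 0 0 25' 60; python3 plan.py 10 .561 -.051 .19 90|head -3
```

```text
clock: 30.6
position: [0.5696, 0.1346, 0.079]
ee_rot: [0.121, 0.993, 0.0, 0.001]
ft_force: [0.4, 0.6, -0.4]
grip_width: 0.448
clock 30.6 pos [0.5696 0.1346 0.079 ] tiltdeg 0.12 jaw 76.1 turn 13.9 J [-0.56  0.48  0.3   1.8  -0.18  0.89  1.15] grip 0.448 F [ 0.4  0.6 -0.4]
straight total units [-0.92 -4.55 -2.78] turn units [ 0.    0.01 -1.74]
-0.09 -0.46 -0.28 0.0 0.0 -0.17 J;
```

```bash
python3 -m crank '0 0 -0.8 0 0 0 25; 0 0 -1 0 0 0 25; 0 0 -1 0 0 -0.2 25; -0.1 -0.6 -0.2 0 0 -0.4 25; -0.15 -0.9 0 0 0 -0.4 25; -0.1 -0.9 0 0 0 -0.4 25; -0.1 -0.9 0 0 0 -0.3 25; -0.1 -0.7 0 0 0 0 25; 0 -0.4 0 0 0 0 25; 0 0 0 0 0 0 25' 60; python3 plan.py 10 .563 -.051 .10 90|head -3
```

```text
clock: 31.6
position: [0.5751, -0.0481, 0.2044]
ee_rot: [-0.004, 1.0, -0.0, 0.002]
ft_force: [-0.5, 0.2, 0.0]
grip_width: 0.447
clock 31.6 pos [ 0.5751 -0.0481  0.2044] tiltdeg 0.18 jaw 90.4 turn -0.4 J [-0.32  0.31  0.39  1.74 -0.13  1.12  1.69] grip 0.447 F [-0.5  0.2  0. ]
straight total units [ 0.31 -0.07  2.61] turn units [-0.    0.02  0.05]
0.03 -0.01 0.26 -0.0 0.0 0.01 J;
```

```bash
python3 -m crank '0.3 -0.05 0.3 0 0 0 25; 0 0 0.6 0 0 0 25; 0 0 0.7 0 0 0 25; 0 0 0.6 0 0 0 25; 0 0 0.2 0 0 0 25; 0 0 0 0 0 0 25; 0 0 0 0 0 0 25; 0 0 0 0 0 0 25; 0 0 0 0 0 0 25; 0 0 0 0 0 0 25' 60; python3 plan.py 10 .563 -.051 .083 90|head -3
python3 - <<'E'
from h import *
p,d=camera('wrist');cv2.imwrite('pics/w9.png',p[:,:,::-1])
E
```

```text
clock: 32.6
position: [0.566, -0.043, 0.11]
ee_rot: [-0.006, 1.0, 0.002, 0.005]
ft_force: [0.0, 0.5, -0.1]
grip_width: 0.443
clock 32.6 pos [ 0.566 -0.043  0.11 ] tiltdeg 0.63 jaw 90.7 turn -0.7 J [-0.31  0.4   0.36  1.84 -0.18  0.92  1.72] grip 0.443 F [ 0.   0.5 -0.1]
straight total units [ 0.08 -0.2   0.67] turn units [0.03 0.07 0.09]
0.01 -0.02 0.07 0.0 0.01 0.01 J;
```

View pics/w9.png

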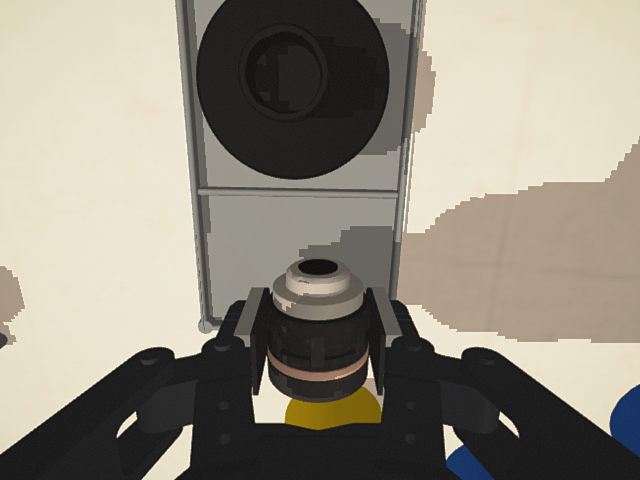

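```bash
python3 -m crank '0.08 -0.2 0.2 0.03 0.07 0.05 25; 0 0 0.25 0 0 0 25; 0 0 0.18 0 0 0 25; 0 0 0 0 0 0 25; 0 0 0 0 0 0 25; 0 0 0 0 0 0 25; 0 0 0 0 0 0 25; 0 0 0 0 0 0 25; 0 0 0 0 0 0 25; 0 0 0 0 0 0 25' 60; python3 plan.py 10 .563 -.051 .0825 90|head -3
```

```text
clock: 33.65
position: [0.5628, -0.0521, 0.0828]
ee_rot: [-0.002, 1.0, -0.0, 0.0]
ft_force: [-0.3, -0.2, -0.3]
grip_width: 0.449
clock 33.65 pos [ 0.5628 -0.0521  0.0828] tiltdeg 0.05 jaw 90.2 turn -0.2 J [-0.29  0.45  0.36  1.85 -0.2   0.88  1.74] grip 0.449 F [-0.3 -0.2 -0.3]
straight total units [-0.    0.03  0.01] turn units [-0.01  0.    0.03]
-0.0 0.0 0.0 -0.0 0.0 0.0 J;
```

Release with a limited opening (54 mm), lift, then head for the near capsule.

```bash
python3 -m crank '0 0 0 0 0 0 45; 0 0 0 0 0 0 50; 0 0 0 0 0 0 54; 0 0 0 0 0 0 54; 0 0 0 0 0 0 54; 0 0 -0.3 0 0 0 54; 0 0 -0.7 0 0 0 54; 0 0 -1 0 0 0 60; 0 0 -1 0 0 0 75; 0 0.2 -0.8 0 0 0 80' 60; python3 plan.py 9 .4458 .248 .22 24.8|head -12
```

```text
clock: 34.65
position: [0.5604, -0.0453, 0.239]
ee_rot: [-0.001, 1.0, -0.001, -0.004]
ft_force: [0.6, 0.0, 0.9]
grip_width: 0.939
clock 34.65 pos [ 0.5604 -0.0453  0.239 ] tiltdeg 0.45 jaw 90.1 turn -65.3 J [-0.35  0.25  0.4   1.73 -0.1   1.19  1.65] grip 0.939 F [0.6 0.  0.9]
straight total units [2.85 7.34 0.48] turn units [-0.05 -0.04  8.16]
0.32 0.82 0.05 -0.01 -0.0 0.91 J;
0.42 0.77 0.05 -0.01 -0.0 0.91 J;
0.51 0.71 0.05 -0.01 -0.0 0.91 J;
0.6 0.64 0.05 -0.01 -0.0 0.91 J;
0.67 0.56 0.05 -0.01 -0.0 0.91 J;
0.74 0.47 0.05 -0.01 -0.0 0.91 J;
0.79 0.37 0.05 -0.01 -0.0 0.91 J;
0.83 0.27 0.05 -0.01 -0.0 0.91 J;
0.86 0.16 0.05 -0.01 -0.0 0.91 J;
```

```bash
python3 -m crank '0.32 0.82 0 0 0 0.9 80; 0.42 0.77 0 0 0 0.9 80; 0.51 0.71 0 0 0 0.9 80; 0.6 0.64 0 0 0 0.9 80; 0.67 0.56 0 0 0 0.9 80; 0.74 0.47 0 0 0 0.9 80; 0.79 0.37 0 0 0 0.9 80; 0.83 0.27 0 0 0 0.9 80; 0.6 0.1 0 0 0 0.5 80; 0.2 0 0 0 0 0.2 80' 60; python3 plan.py 3 .4458 .248 .20 24.8|head -12
```

```text
clock: 35.65
position: [0.448, 0.2551, 0.2553]
ee_rot: [0.545, 0.838, 0.005, 0.005]
ft_force: [0.6, -0.5, 0.1]
grip_width: 0.935
clock 35.65 pos [0.448  0.2551 0.2553] tiltdeg 0.76 jaw 23.9 turn 0.9 J [-0.84  0.11  0.25  1.83 -0.02  1.18 -0.17] grip 0.935 F [ 0.6 -0.5  0.1]
straight total units [-0.14 -0.14  1.38] turn units [ 0.09  0.02 -0.11]
-0.05 -0.05 0.46 0.03 0.01 -0.04 J;
-0.05 -0.05 0.46 0.03 0.01 -0.04 J;
-0.05 -0.04 0.46 0.03 0.01 -0.04 J;
```

```bash
python3 -m crank '-0.14 -0.14 0.4 0.09 0 -0.1 80; 0 0 0.5 0 0 0 80; 0 0 0.4 0 0 0 80; 0 0 0.1 0 0 0 80; 0 0 0 0 0 0 80; 0 0 0 0 0 0 80; 0 0 0 0 0 0 80; 0 0 0 0 0 0 80; 0 0 0 0 0 0 80; 0 0 0 0 0 0 80' 60; python3 cap.py .4458 .248 pics/w10.png; python3 plan.py 10 .4458 .2485 .079 24.8|head -3
```

```text
clock: 36.65
position: [0.4463, 0.2436, 0.2001]
ee_rot: [0.538, 0.843, 0.0, 0.002]
ft_force: [0.3, 0.3, 0.1]
grip_width: 0.938
((0.4459169805049896, 0.24910999834537506), (0.03873094171285629, 0.04310668632388115), 23.59527587890625) 3733 0.04006505273499317
clock 36.7 pos [0.4463 0.2437 0.2001] tiltdeg 0.22 jaw 25.0 turn -0.2 J [-0.82  0.16  0.25  1.91 -0.04  1.08 -0.12] grip 0.936 F [0.4 0.3 0.5]
straight total units [0.12 0.03 3.03] turn units [0.02 0.02 0.02]
0.01 0.0 0.3 0.0 0.0 0.0 J;
```

View pics/w10.png

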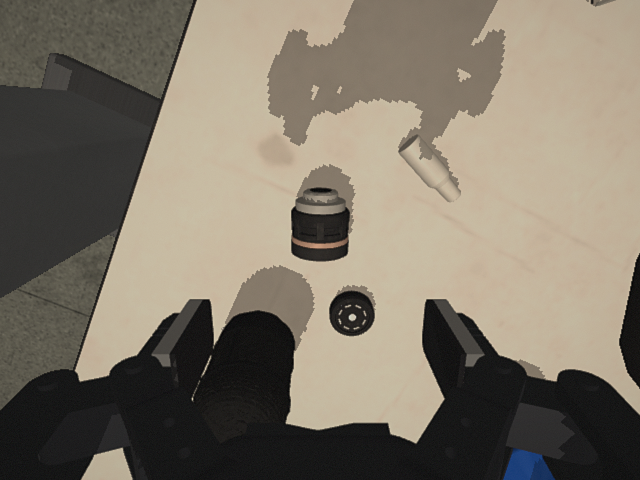

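```bash
python3 -m crank '0.12 0.03 0.4 0.02 0.02 0.1 75; 0 0 0.7 0 0 0 70; 0 0 0.9 0 0 0 70; 0 0 0.6 0 0 0 65; 0 0 0.1 0 0 0 65; 0 0 0 0 0 0 65; 0 0 0 0 0 0 65; 0 0 0 0 0 0 65; 0 0 0 0 0 0 65; 0 0 0 0 0 0 65' 60; python3 plan.py 10 .4458 .2488 .079 24.3|head -3
```

```text
clock: 37.7
position: [0.4485, 0.2515, 0.095]
ee_rot: [0.543, 0.839, 0.005, 0.001]
ft_force: [-0.2, 0.1, 0.4]
grip_width: 0.761
clock 37.7 pos [0.4485 0.2515 0.095 ] tiltdeg 0.6 jaw 24.2 turn 0.1 J [-0.81  0.32  0.23  1.98 -0.1   0.85 -0.1 ] grip 0.761 F [-0.2  0.1  0.4]
straight total units [-0.03 -0.09  0.4 ] turn units [ 0.07 -0.02 -0.02]
-0.0 -0.01 0.04 0.01 -0.0 -0.0 J;
```

```bash
python3 -m crank '-0.03 -0.09 0.2 0.07 0 0 65; 0 0 0.18 0 0 0 65; 0 0 0 0 0 0 65; 0 0 0 0 0 0 25; 0 0 0 0 0 0 25; 0 0 0 0 0 0 25; 0 0 0 0 0 0 25; 0 0 0 0 0 0 25; 0 0 0 0 0 0 25; 0 0 0 0 0 0 25' 60; python3 plan.py 13 .5157 -.276 .21 102.4|head -17
```

```text
clock: 38.7
position: [0.4457, 0.2489, 0.0789]
ee_rot: [0.543, 0.839, 0.001, -0.001]
ft_force: [-0.0, -0.3, -0.6]
grip_width: 0.449
clock 38.7 pos [0.4457 0.2489 0.0789] tiltdeg 0.19 jaw 24.2 turn 78.2 J [-0.8   0.34  0.23  1.99 -0.11  0.82 -0.09] grip 0.449 F [-0.  -0.3 -0.6]
straight total units [-12.68  -3.78  -3.32] turn units [ 0.02 -0.02 -9.78]
-0.98 -0.29 -0.26 0.0 -0.0 -0.75 J;
-0.94 -0.39 -0.25 0.0 -0.0 -0.75 J;
-0.89 -0.49 -0.25 0.0 -0.0 -0.75 J;
-0.84 -0.58 -0.25 0.0 -0.0 -0.75 J;
-0.77 -0.66 -0.25 0.0 -0.0 -0.75 J;
-0.7 -0.74 -0.25 0.0 -0.0 -0.75 J;
-0.62 -0.81 -0.25 0.0 -0.0 -0.75 J;
-0.53 -0.87 -0.25 0.0 -0.0 -0.75 J;
-0.43 -0.92 -0.25 0.0 -0.0 -0.75 J;
-0.34 -0.96 -0.25 0.0 -0.0 -0.75 J;
-0.23 -0.99 -0.25 0.0 -0.0 -0.75 J;
-0.13 -1.01 -0.25 0.0 -0.0 -0.75 J;
-0.02 -1.02 -0.25 0.0 -0.0 -0.75 J;
```

```bash
python3 -m crank '0 0 -0.8 0 0 0 25; 0 0 -1 0 0 0 25; 0 0 -1 0 0 0 25; 0 0 -0.7 0 0 -0.3 25; -0.5 -0.2 -0.2 0 0 -0.6 25; -0.94 -0.35 0 0 0 -0.7 25; -0.9 -0.45 0 0 0 -0.7 25; -0.84 -0.54 0 0 0 -0.7 25; -0.78 -0.62 0 0 0 -0.7 25; -0.7 -0.7 0 0 0 -0.7 25' 60; python3 plan.py 8 .5157 -.276 .21 97|head -17
```

```text
clock: 39.7
position: [0.4843, 0.0291, 0.2332]
ee_rot: [0.248, 0.969, 0.002, -0.0]
ft_force: [1.2, 0.4, -1.3]
grip_width: 0.449
clock 39.7 pos [0.4843 0.0291 0.2332] tiltdeg 0.28 jaw 61.3 turn 35.7 J [-0.55  0.07  0.42  1.93 -0.04  1.14  0.95] grip 0.449 F [ 1.2  0.4 -1.3]
straight total units [-4.35 -6.32  0.54] turn units [ 0.03 -0.   -4.46]
-0.54 -0.79 0.07 0.0 -0.0 -0.56 J;
-0.48 -0.83 0.07 0.0 -0.0 -0.56 J;
-0.41 -0.86 0.07 0.0 -0.0 -0.56 J;
-0.35 -0.89 0.07 0.0 -0.0 -0.56 J;
-0.28 -0.92 0.07 0.0 -0.0 -0.56 J;
-0.2 -0.94 0.07 0.0 -0.0 -0.56 J;
-0.13 -0.95 0.07 0.0 -0.0 -0.56 J;
-0.06 -0.96 0.07 0.0 -0.0 -0.56 J;
```

```bash
python3 -m crank '-0.54 -0.79 0 0 0 -0.55 25; -0.48 -0.83 0 0 0 -0.55 25; -0.41 -0.86 0 0 0 -0.55 25; -0.35 -0.89 0 0 0 -0.55 25; -0.28 -0.92 0 0 0 -0.55 25; -0.2 -0.94 0 0 0 -0.55 25; -0.13 -0.8 0 0 0 -0.5 25; 0 -0.5 0 0 0 -0.3 25; 0 -0.1 0 0 0 0 25; 0 0 0 0 0 0 25' 60; python3 plan.py 8 .5157 -.276 .10 97|head -3
```

```text
clock: 40.7
position: [0.5131, -0.2735, 0.2322]
ee_rot: [-0.046, 0.999, 0.002, 0.001]
ft_force: [0.7, 0.6, -1.6]
grip_width: 0.448
clock 40.7 pos [ 0.5131 -0.2735  0.2322] tiltdeg 0.22 jaw 95.2 turn 1.8 J [-0.08  0.32  0.6   1.7  -0.19  1.18  2.23] grip 0.448 F [ 0.7  0.6 -1.6]
straight total units [-0.05 -0.08  3.31] turn units [ 0.02  0.02 -0.22]
-0.01 -0.01 0.41 0.0 0.0 -0.03 J;
```

```bash
python3 -m crank '0.03 -0.08 0.3 0 0 -0.1 25; 0 0 0.6 0 0 0 25; 0 0 0.7 0 0 0 25; 0 0 0.4 0 0 0 25; 0 0 0.1 0 0 0 25; 0 0 0 0 0 0 25; 0 0 0 0 0 0 25; 0 0 0 0 0 0 25; 0 0 0 0 0 0 25; 0 0 0 0 0 0 25' 60; python3 plan.py 8 .512 -.277 .0828 97|head -3
python3 - <<'E'
from h import *
p,d=camera('wrist');cv2.imwrite('pics/w11.png',p[:,:,::-1])
p,d=camera('side');cv2.imwrite('pics/s11.png',cv2.resize(p[200:440,250:570,::-1],None,fx=2.4,fy=2.4))
E
```

```text
clock: 41.7
position: [0.5146, -0.2682, 0.1448]
ee_rot: [-0.058, 0.998, 0.003, 0.003]
ft_force: [-0.0, 0.7, -0.5]
grip_width: 0.45
clock 41.7 pos [ 0.5146 -0.2682  0.1448] tiltdeg 0.52 jaw 96.6 turn 0.4 J [-0.05  0.41  0.56  1.78 -0.26  1.01  2.3 ] grip 0.45 F [-0.   0.7 -0.5]
straight total units [ 0.1  -0.22  1.55] turn units [ 0.04  0.05 -0.04]
0.01 -0.03 0.19 0.01 0.01 -0.01 J;
```

View pics/w11.png

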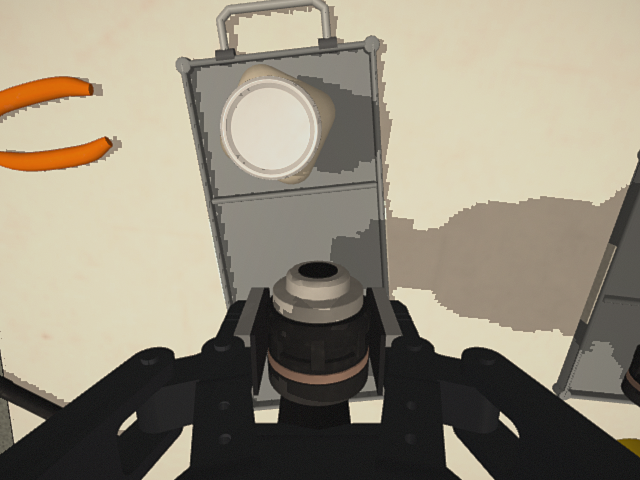

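View pics/s11.png

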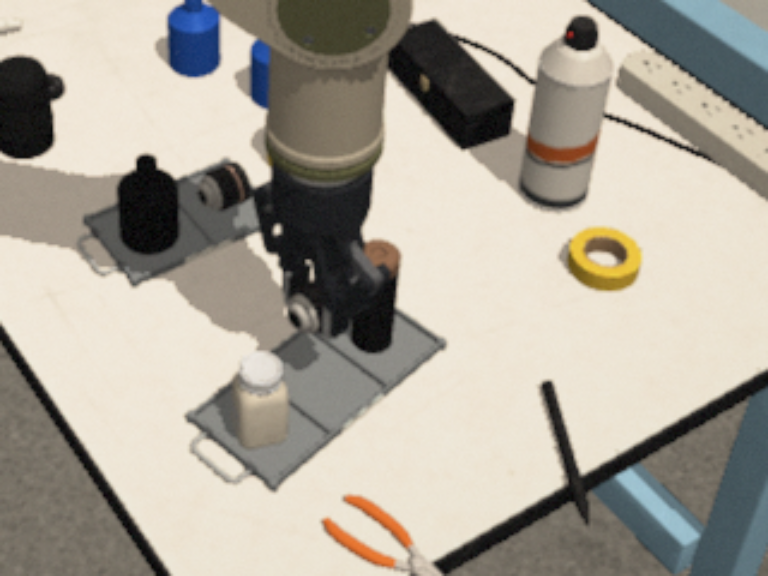

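```bash
python3 -m crank '0.1 -0.22 0 0.04 0.05 0 25; 0 0 0.2 0 0 0 25; 0 0 0.4 0 0 0 25; 0 0 0.4 0 0 0 25; 0 0 0.2 0 0 0 25; 0 0 0.05 0 0 0 25; 0 0 0 0 0 0 25; 0 0 0 0 0 0 25; 0 0 0 0 0 0 25; 0 0 0 0 0 0 25' 60; python3 plan.py 8 .512 -.277 .0828 97|head -3
```

```text
clock: 42.8
position: [0.5107, -0.2788, 0.0899]
ee_rot: [-0.057, 0.998, -0.0, -0.001]
ft_force: [-0.2, -0.0, -0.6]
grip_width: 0.45
clock 42.8 pos [ 0.5107 -0.2788  0.0899] tiltdeg 0.12 jaw 96.6 turn 0.4 J [-0.01  0.5   0.53  1.81 -0.31  0.92  2.34] grip 0.45 F [-0.2 -0.  -0.6]
straight total units [-0.04  0.04  0.18] turn units [ 0.   -0.01 -0.05]
-0.0 0.01 0.02 0.0 -0.0 -0.01 J;
```

```bash
python3 -m crank '-0.04 0.04 0.17 0 0 0 25; 0 0 0 0 0 0 25; 0 0 0 0 0 0 25; 0 0 0 0 0 0 45; 0 0 0 0 0 0 50; 0 0 0 0 0 0 54; 0 0 0 0 0 0 54; 0 0 0 0 0 0 54; 0 0 0 0 0 0 54; 0 0 0 0 0 0 54' 60; python3 plan.py 8 .512 -.277 .0828 97|head -3
```

```text
clock: 43.8
position: [0.513, -0.2771, 0.0838]
ee_rot: [-0.057, 0.998, -0.0, 0.0]
ft_force: [-0.0, -0.6, -0.1]
grip_width: 0.633
clock 43.8 pos [ 0.513  -0.2771  0.0838] tiltdeg 0.05 jaw 96.6 turn 0.4 J [-0.01  0.51  0.53  1.81 -0.31  0.91  2.34] grip 0.633 F [-0.  -0.6 -0.1]
straight total units [0.03 0.01 0.02] turn units [-0.01  0.   -0.05]
0.0 0.0 0.0 -0.0 0.0 -0.01 J;
```

Released; lift straight up, then withdraw toward the stock side so the cameras see the trays.

```bash
python3 -m crank '0 0 -0.2 0 0 0 54; 0 0 -0.5 0 0 0 54; 0 0 -0.8 0 0 0 54; 0 0 -1 0 0 0 54; 0 0 -1 0 0 0 54; 0 0 -1 0 0 0 54; 0 0 -1 0 0 0 54; 0 0 -0.5 0 0 0 54; 0.2 0.5 0 0 0 0 54; 0.2 0.9 0 0 0 0 54' 60
python3 -m crank '0.2 1 0 0 0 0.3 54; 0.2 1 0 0 0 0.3 54; 0.2 1 0 0 0 0.3 54; 0.2 1 0 0 0 0.3 54; 0.2 1 0 0 0 0.3 54; 0.2 1 0 0 0 0.3 54; 0.2 1 0 0 0 0.3 54; 0.2 0.9 0 0 0 0 54; 0.1 0.5 0 0 0 0 54; 0 0 0 0 0 0 54' 60
python3 -m crank '0.2 1 0 0 0 0 54; 0.2 1 0 0 0 0 54; 0.2 1 0 0 0 0 54; 0.2 1 0 0 0 0 54; 0.2 0.6 0 0 0 0 54; 0.1 0.2 0 0 0 0 54; 0 0 0 0 0 0 54; 0 0 0 0 0 0 54; 0 0 0 0 0 0 54; 0 0 0 0 0 0 54' 60
cat > chk.py <<'E'
from h import *
from m import *
a={'two':((.5187,-.0508),.3),'three':((.5157,-.276),12.4)}
for n in('top','side'):
    p,d=camera(n);cv2.imwrite(f'pics/{n}F.png',p[:,:,::-1]);P=cloud(n,d).reshape(-1,3);P=P[P[:,2]<.12]
    def loc(t,c):
        (x,y),w=a[t];w=np.radians(w);dx,dy=c[0]-x,c[1]-y;return (np.round([(dx*np.cos(w)+dy*np.sin(w))*1000,(-dx*np.sin(w)+dy*np.cos(w))*1000],1))
    b=circ(sel(P,(.483,-.052),.04,.02,.06),.0275);print(n,'bell',loc('two',b[0]),b[1],'top z',sel(P,(.483,-.052),.012,.05,.12)[:,2].max())
    b=circ(sel(P,(.583,-.262),.03,.02,.1),.018);print('sleeve',loc('three',b[0]),b[1],'top',sel(P,(.583,-.262),.03,.095,.12).mean(0))
    q=sel(P,(.448,-.291),.035,.07,.09);print('jar lid',loc('three',cv2.minEnclosingCircle(q[:,:2].astype(np.float32))[0]),q[:,2].mean())
    for t,c in(('two',(.563,-.052)),('three',(.512,-.277))):
        q=sel(P,c,.036,.015,.055);r=cv2.minAreaRect(q[:,:2].astype(np.float32));print('cap',t,loc(t,r[0]),np.round(r[1],3),r[2],q[:,2].max())
    b=circ(sel(P,(.446,.134),.05,.01,.05),.031);print('dome',b,sel(P,(.446,.134),.045,.085,.1).mean(0))
E
python3 chk.py
```

```text
clock: 44.8
position: [0.4882, -0.2268, 0.3388]
ee_rot: [-0.053, 0.999, -0.002, 0.001]
ft_force: [0.5, 0.5, -0.5]
grip_width: 0.628
clock: 45.8
position: [0.432, 0.124, 0.3446]
ee_rot: [0.101, 0.995, -0.0, 0.007]
ft_force: [1.0, -1.4, -0.1]
grip_width: 0.632
clock: 46.8
position: [0.4323, 0.3154, 0.3485]
ee_rot: [0.109, 0.994, -0.001, 0.01]
ft_force: [-0.0, 0.2, 0.4]
grip_width: 0.633
top bell [-35.5  -0.9] 0.0002 top z 0.09651935357535513
sleeve [66.6 -1.5] 0.0004 top [ 0.57908719 -0.26012246  0.10573609]
jar lid [-70.6  -0.6] 0.0769356886064601
cap two [41.9 -2.4] [0.039 0.043] 89.0866470336914 0.04474412802708738
cap three [-3.5  1. ] [0.043 0.037] 6.492403030395508 0.045483416371662644
dome (array([0.4462, 0.1333]), np.float64(0.0004), 36) [0.44450845 0.13138037 0.09167561]
side bell [-33.4   0.3] 0.0011 top z 0.09481859268123916
sleeve [69.  -0.1] 0.0011 top [ 0.5790842  -0.26575162  0.10442495]
jar lid [-68.5  -1.2] 0.07594681822887388
cap two [43.7 -4.9] [0.037 0.047] 88.16824340820312 0.04510582484017367
cap three [-2.9 -2.2] [0.045 0.04 ] 10.308643341064453 0.045856395790042415
dome (array([0.4486, 0.135 ]), np.float64(0.0017), 347) [0.44466263 0.12559985 0.09081707]
```

View pics/topF.png

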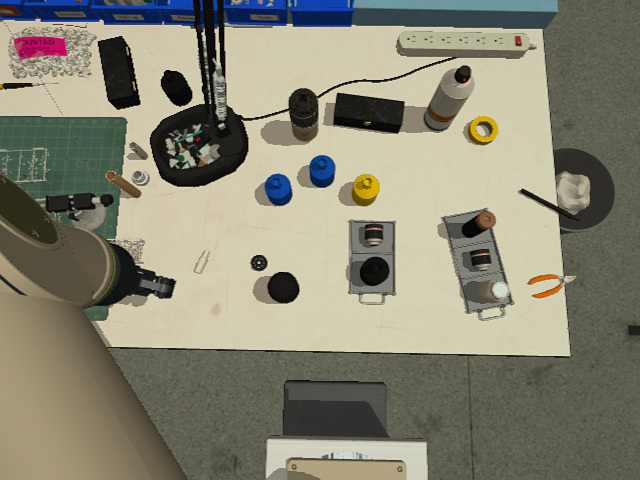

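View pics/sideF.png

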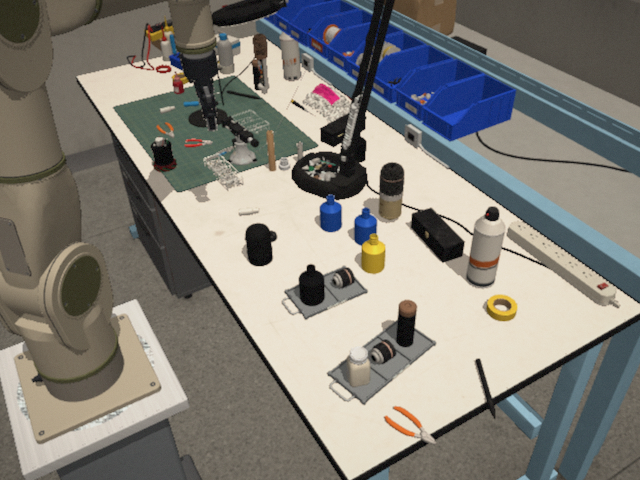

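```bash
python3 -c "
from workcell import *
print(get_obs()['joint_velocities'].round(3));print(hand_in())"
```

```text
[-0.007  0.006 -0.008 -0.006 -0.003 -0.003 -0.002]
the job is handed in; nothing more can be done
None
```

Both kits are made up and handed in at about 47 s on the robot's clock; `hand_in()` gives no verdict.

**What is where:**
- **Two-pocket tray:** the black bottle housing is in the larger pocket and one capsule carrier in the smaller.
- **Three-pocket tray:** the jar is in the handle-end pocket, the other capsule carrier in the middle and the sleeve at the far end.

**Position:** in the last top and side pictures, each of the five is within about 5 mm of its pocket centre (15 mm allowed). The largest offset is the capsule carrier in the two-pocket tray: 2.4 mm across in the top view, 4.9 mm in the side view.

**Height and release:** the tops read about 3 mm higher than the parts stood in the stock, except the sleeve, 1 to 2 mm higher. That fits everything resting on the 3 mm tray floor. All five look upright and released, and the arm is well clear of them.

**Dome head:** it stands upright and has not moved measurably (under 1 mm).

**What disagreed or went wrong:**
- **Cameras:** the top and side cameras differ by 1 to 3 mm, about what their calibration allows.
- **First grasp:** the first grip on the bottle housing was about 8 mm off centre, because the arm was still coasting. I opened the gripper, recentred and gripped again. It pushed the housing a little on the bench but did no harm.

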